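# Open the gem light's dust cover and fit the amber filter

## Robot

A 6-joint arm with a two-finger parallel gripper is mounted at the origin on a cart in front of the work surface, level with it; the furniture and walls round the work are solid. World frame = base frame: x ahead of the robot, y to its left, z up, the work surface at z = 0. Lengths are in m, angles in rad, forces in N, time in s.
With the tool pointing down it reaches from about 0.375 to 0.9 m from the base axis. Payload 3.1 kg.
Tool frame: the origin (TCP) lies on the centre line of the jaws, within the pads' length; the fingertips stand 8 mm ahead of it and the grasp point (between the pads) lies 11 mm behind it; x points along the fingers, y is the direction in which the jaws open and shut, and the axes are right-handed (so a half turn about x gives the same grasp; the last joint's range is limited). The gripper opens to 85 mm and grips with 20 to 120 N. Pads are 22 mm wide; open, the fingers measure 114 mm over their backs; the gripper's body (76 mm by 85 mm) begins 54 mm behind the grasp point. The pads swing forward as they close: fully open they stand 13 mm farther back than shut.
Start: joints at [-1.341, 0.527, 1.433, -0, 1.181, -0.178], TCP at [0.248, -0.574, 0.207] pointing down, gripper open.
Joint ranges: [-3.08, 3.08], [-0.75, 2.2], [0.22, 2.44], [-1.43, 4.57], [0, 2.65], [-2.85, 2.85]. Speed limits (rad/s): [2.79, 2.79, 3.14, 3.14, 3.14, 3.14].

## Interface

Orientations are given as a rotation vector (axis times angle).
In Python, from cell import r, optics gives the robot as it stands. The module is installed in compiled form; this text tells all that it offers.
- The arm moves only by the tool jog_arm, never from a script. Its argument "rows" is text: rows parted by semicolons, each of 5 numbers parted by spaces: the closure, from -1 (fully open) to 1 (shut), then the shift along the world's x, y, z in cm, then the turn about the world's z in degrees. In form: jaw x y z yaw; .... A call has 1 to 5 rows; each row is the pose to reach, as a shift and turn from the pose commanded when the call began; what a row does not reach only later rows make up. A row lasts 1/10 s, in which the tool goes at most 50 mm and 8.59 degrees, less where a joint would pass 70% of its speed; a pose out of reach is approached as far as the arm can. A call with a gripper value outside its range is refused whole. The fingers move at their own pace and stop on an object; "squeeze" is the grip in N (left out, the last holds). Time passes only in rows, so rows that repeat a pose let the fingers close. It gives the time, the measured TCP pose, the force and the opening at its end, in the units of the state.
- r.state(): the state, without advancing time (a new reading comes with each control period).
- optics.grab_frame(name): name is "scene" or "top" or "wrist"; returns (picture, depth): 480x640x3 uint8, red, green, blue; 480x640 float32, m along the optical axis (not along the pixel's ray), 0 where there is no reading.
- optics.camera_info(name): a dict with "vfov" (degrees; the focal length in pixels is half the picture's height over the tangent of half this angle, whatever the lens; pixels are square), "cx", "cy" (the principal point, pixels), "position" and "attitude" of the camera in the world; the wrist camera has in their place "tool_from_camera" (4x4, takes a point from camera to tool coordinates, whose origin is the TCP and whose axes are the tool frame's). Camera axes: x right, y up, looking along -z (the intrinsics and any distortion apply to the point x, -y, -z); pixel columns grow to the right and rows downward; lengths in m; the calibration is good to about 2 mm. A picture is of the moment at which its call begins: read the wrist's pose just before it. camera_info takes no time and is no camera call.
- r.hand_in(): hands the job in, once; it reports no verdict.
The state is a dict: "time_s": time; "joints": joint angles; "qvel": joint speeds; "joint_efforts": joint torques, N m; "eef_pos": TCP position; "tool_rot": TCP orientation; "contact_force": force on the tool from outside, world axes, zero at the start; "ft_torque": the same for the moment, N m; "width": finger opening in m.
Only numpy, scipy, OpenCV 4.12 (cv2) and the standard library are available. Lean on these libraries where they do the work, as an engineer would, in place of code of your own. Each camera call takes 0.05 s, during which the arm holds its last target.

## Task

Get the gem inspection light ready for amber viewing: push the black dust cover by its red stud, swinging it on its single pin all the way aside to its stop, so that the light port is uncovered. Then pick up the amber filter plate by its black bridge handle and seat it flat over the port, with both brass pins through its two holes, and let go. Set the filter down gently, and do not disturb the jar, the wooden doming block, the loupe or the blue tin.

Things in the scene. Friction and masses are not known exactly. Their poses are not given: they have to be found in the camera images.
- gem_light: Gem inspection light: grey box fixed to the bench, blue top, dimmer and red switch on its front. Origin on the bench, straight under the port; x to the rear of the box, y to its left (seen from the front), z up. It spans x -60 to 96, y -60 to 60, z 0 to 60 mm. Two brass pins, 7 mm thick, 14 mm tall with tapered tips, stand on its top at (27, -27) and (-27, 27) mm.
- port (a point): Centre of the round light port (34 mm wide, black with a white lamp window), in the flat blue top of the gem light, at the height of that top (60 mm over the bench). Axes as the gem light's.
- cover_pivot (a point): The single vertical pin of the dust cover, on the light's top, at (60, 0, 0) mm in the port's frame, same axes. The screw head on it rises 8 mm over the top.
- dust_cover (a joint): Angle of the black dust cover (rad): 0 = over the port, grows as the disc swings to the box's left (+y) and round to the rear; 1.75 = fully aside at its stop. Light friction (about 1 N at the stud); it stays where it is left. At angle q the stud is at (60 - 60 cos q, 60 sin q) mm in the port's frame. Below about 1.4 the cover is in the filter's way.
- cover_stud (a point): Point on the axis of the cover's red round upright stud, 22 mm over the light's top. The stud is 12 mm thick, stands at the middle of the cover's disc from 5 to 31 mm over the top, 60 mm from the pivot. The disc is 48 mm wide, its upper face 5 mm over the top. A fingertip kept 17 mm or more over the top passes above the brass pins.
- filter: Loose amber filter, about 100 g: aluminium plate 76 x 76 x 5 mm with a round amber window, two 11 mm holes at (27, -27) and (-27, 27) mm, and a black bridge handle over its middle. Origin at the centre of its underside, z up, x and y along the plate's edges. It fits on the light's pins with its x axis parallel to the light's, either way round.
- filter_handle (a point): Centre of the filter's handle bar, straight above the plate's middle, 32 mm over its underside; axes as the filter's. The bar is 12 mm wide (x), 12 mm tall, 64 mm long (y), with a post at each end and 21 mm of free height under it. When the filter is seated, this point is 32 mm straight above port.
- jar: glass jar with a black lid, 48 mm wide, 63 mm tall; bystander, loose. Origin at the centre of its underside.
- doming_block: small wooden-looking doming cube with round hollows, 42 mm; bystander, loose. Origin at the centre of its underside.
- loupe: black eye loupe, 39 mm wide, 30 mm tall; bystander, loose. Origin at the centre of its underside.
- stone_tin: flat dark blue tin with a cream label, 63 x 86 x 22 mm; bystander, loose. Origin at the centre of its underside.

How it is judged:
By the outcome, as a careful person would: the job done as asked, in the order asked, and still so for the second after the job is handed in, with the robot touching nothing.
It also fails if it takes over 58 s, if anything falls off the work surface, if the arm or the gripper's body presses on something with over 40 N, if the wrist force passes 120 N, or if a joint passes its speed limit or range.

## Working session

There is one attempt and no reset: what is moved stays moved. The work goes in short steps, Python scripts to look and compute and a tool call to move; the robot and the scene stay as the last step left them, time stands still between calls to the robot, and variables do not carry over. Pictures are saved under pics/ and viewed, and the job is handed in when it is done.

Besides the shell and the picture viewer there is one more tool, called after ">>>" as name(argument=value, ...), one argument or row to a line, values as JSON. jog_arm: Moves the arm, as the interface text tells. Its arguments: {"type":"object","properties":{"rows":{"type":"string"},"squeeze":{"type":"number"}},"required":["rows"]}

```bash
mkdir -p pics; ls; cat > h.py <<'E'
import numpy as np,cv2
from cell import r,optics
def grab(n,f=None):
    s=r.state(); p,d=optics.grab_frame(n)
    if f: cv2.imwrite('pics/'+f,p[:,:,::-1])
    return s,p,d
E
python3 - <<'E'
from h import *
for n in ['scene','top','wrist']:
    print(n,optics.camera_info(n))
    s,p,d=grab(n,n+'0.png'); np.savez(''+n+'0.npz',p=p,d=d)
print(s)
E
```

```text
pics
scene {'vfov': 53.46197809293359, 'cx': 318.1571396784814, 'cy': 244.1410536034829, 'position': array([-0.07286453,  0.8747151 ,  0.59871843]), 'attitude': array([ 0.4255057 , -1.31883677, -2.19148515])}
top {'vfov': 51.21108825175142, 'cx': 325.62781450961506, 'cy': 248.6375401034707, 'position': array([0.45698291, 0.09865921, 0.97309155]), 'attitude': array([ 0.05646229, -0.0641621 , -1.57822015])}
wrist {'vfov': 68.56643482858011, 'cx': 314.5987853937098, 'cy': 239.52898485081116, 'tool_from_camera': array([[-2.04770384e-04,  2.98462592e-01, -9.54421311e-01,
        -1.67593720e-01],
       [ 9.99999736e-01, -6.03818402e-04, -4.03372736e-04,
        -1.30123461e-03],
       [-6.96688823e-04, -9.54421142e-01, -2.98462390e-01,
        -7.70773202e-02],
       [ 0.00000000e+00,  0.00000000e+00,  0.00000000e+00,
         1.00000000e+00]])}
{'time_s': 0.1, 'joints': array([-1.34153109e+00,  5.28362956e-01,  1.43381321e+00, -9.39229846e-06,
        1.18140011e+00, -1.78534828e-01]), 'qvel': array([-4.91685610e-04, -2.01379094e-03, -2.95150790e-03,  3.88074738e-05,
        6.92587193e-04,  7.62637826e-04]), 'joint_efforts': array([ 6.76291347e-05, -4.43304563e+01, -1.78586572e+01, -2.28248664e-04,
        3.86610045e-03, -1.42739904e-05]), 'eef_pos': array([ 0.24770937, -0.57304118,  0.2060254 ]), 'tool_rot': array([ 1.99774381,  0.41511925, -1.99786415]), 'contact_force': array([ 0.09150871, -0.05884645,  0.22885477]), 'ft_torque': array([-0.03904478, -0.00988758, -0.0384877 ]), 'width': 0.08545986756100678}
```

View pics/top0.png

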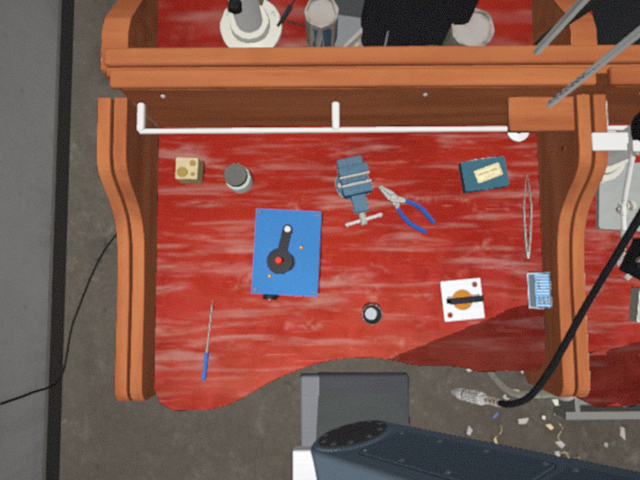

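View pics/scene0.png

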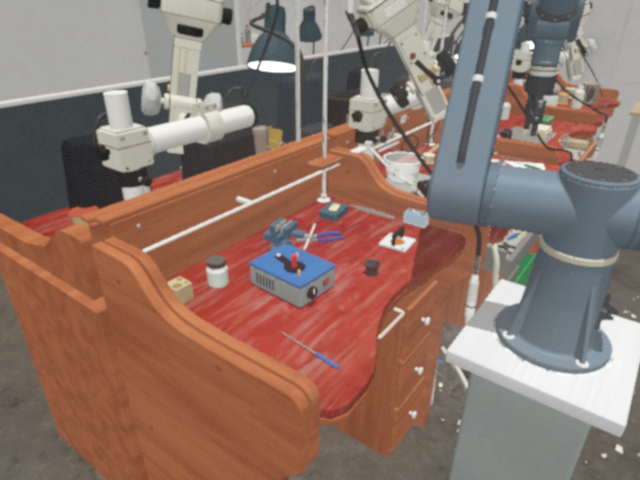

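The top view shows the light at about (287,252), with the red stud at (278,260), the screw at (287,229) and the brass pins at (300,248) and (269,276). The filter is at (462,300), the jar at (237,178), the cube at (188,169), the loupe at (372,313) and the tin at (484,174). Next I'll measure these.

```bash
cat >> h.py <<'E'
from scipy.spatial.transform import Rotation as R
def ray(n,uv,s=None):
    c=optics.camera_info(n); f=240/np.tan(np.radians(c['vfov']/2))
    uv=np.atleast_2d(uv).astype(float)
    v=np.c_[(uv[:,0]-c['cx'])/f,-(uv[:,1]-c['cy'])/f,-np.ones(len(uv))]
    if n=='wrist':
        T=c['tool_from_camera']; Rt=R.from_rotvec(s['tool_rot']).as_matrix()
        return s['eef_pos']+Rt@T[:3,3],v@(Rt@T[:3,:3]).T
    return np.array(c['position']),v@R.from_rotvec(c['attitude']).as_matrix().T
def onplane(n,uv,z,s=None):
    o,d=ray(n,uv,s); return o+d*((z-o[2])/d[:,2])[:,None]
def atdepth(n,uv,dep,s=None):
    o,d=ray(n,uv,s); return o+d*np.asarray(dep)[:,None]
def blobs(m,amin=5):
    k,l,st,c=cv2.connectedComponentsWithStats(m.astype(np.uint8)); return [(c[i],st[i,4],l==i) for i in range(1,k) if st[i,4]>=amin]
E
python3 - <<'E'
from h import *
q=np.load('top0.npz');p,d=q['p'],q['d']
cv2.imwrite('pics/top_c.png',cv2.resize(p[190:340,230:330,::-1],None,fx=5,fy=5,interpolation=cv2.INTER_CUBIC)[:600])
cv2.imwrite('pics/top_f.png',cv2.resize(p[260:340,420:510,::-1],None,fx=7,fy=7,interpolation=cv2.INTER_CUBIC))
hsv=cv2.cvtColor(p,cv2.COLOR_RGB2HSV)
def sub(m,x0,x1,y0,y1):
    o=np.zeros_like(m);o[y0:y1,x0:x1]=m[y0:y1,x0:x1];return o
H,S,V=[hsv[...,i].astype(int) for i in range(3)]
blue=sub((H>95)&(H<125)&(S>150)&(V>80),240,335,195,310)
c=max(blobs(blue),key=lambda b:b[1]);print('blue',c[:2])
cn=cv2.findContours(c[2].astype(np.uint8),0,2)[0];rc=cv2.minAreaRect(max(cn,key=len));print(rc)
b=cv2.boxPoints(rc);P=onplane('top',b,.06);print(b,P,[np.linalg.norm(P[i]-P[i-1]) for i in range(4)])
red=sub((H<6)|(H>174),265,295,240,275)&(S>180)&(V>100)
for c in blobs(red):print('stud',c[:2],onplane('top',c[0],.091))
sc=sub((S<60)&(V>150),275,300,215,245)
for c in blobs(sc):print('screw',c[:2],onplane('top',c[0],.068))
br=sub((H>10)&(H<28)&(S>100),250,320,210,294)
for c in blobs(br,2):print('pin',c[:2],onplane('top',c[0],.072))
w=sub((S<60)&(V>150),430,500,270,330)
c=max(blobs(w),key=lambda b:b[1])
cn=cv2.findContours(c[2].astype(np.uint8),0,2)[0];rc=cv2.minAreaRect(max(cn,key=len))
b=cv2.boxPoints(rc);P=onplane('top',b,.005);print('filter',rc,P,P.mean(0),[np.linalg.norm(P[i]-P[i-1]) for i in range(4)])
bk=sub((V<70),430,500,270,330)
for c in blobs(bk,20):
    cn=cv2.findContours(c[2].astype(np.uint8),0,2)[0];rc=cv2.minAreaRect(max(cn,key=len));print('handle',c[:2],rc,onplane('top',c[0],.038),onplane('top',cv2.boxPoints(rc),.038))
for n,u in [('jar',(237,178)),('cube',(188,169)),('loupe',(372,313)),('tin',(484,174))]:print(n,onplane('top',u,.03),d[u[1],u[0]])
ys,xs=[262,225,240,290],[258,262,310,310]
print(atdepth('top',np.c_[xs,ys],d[ys,xs]))
E
```

```text
blue (array([287.19420356, 251.90643542]), np.int32(4382))
((286.3725280761719, 252.85797119140625), (64.20356750488281, 84.57921600341797), 3.094058036804199)
[[252.03494 293.35324]
 [256.60013 208.89731]
 [320.7101  212.3627 ]
 [316.14493 296.81863]] [[0.44682945 0.22814514 0.06      ]
 [0.60145636 0.22019128 0.06      ]
 [0.59411517 0.10236671 0.06      ]
 [0.43957454 0.11184218 0.06      ]] [np.float64(0.11652902262454592), np.float64(0.15483134393389414), np.float64(0.11805304890868028), np.float64(0.15483084717123505)]
stud (array([279., 260.]), np.int32(26)) [[0.50533939 0.17641327 0.091     ]]
screw (array([286.94285714, 228.65714286]), np.int32(35)) [[0.56352046 0.1639353  0.068     ]]
pin (array([300.83333333, 247.16666667]), np.int32(6)) [[0.52924612 0.13867377 0.072     ]]
pin (array([269.5, 275.5]), np.int32(4)) [[0.4786437  0.19518208 0.072     ]]
filter ((461.92681884765625, 299.3414611816406), (41.52225875854492, 40.85967254638672), 83.6598129272461) [[ 0.4669803  -0.1254519   0.005     ]
 [ 0.47502524 -0.20426807  0.005     ]
 [ 0.39578707 -0.21054824  0.005     ]
 [
[... 221 characters left out ...]
y([465.05673759, 299.59574468]), np.int32(141)) ((465.01129150390625, 299.6294860839844), (4.201536178588867, 34.30532455444336), 85.03025817871094) [[ 0.43164636 -0.1648337   0.038     ]] [[ 0.43298349 -0.13261073  0.038     ]
 [ 0.43794433 -0.19646092  0.038     ]
 [ 0.43018557 -0.19688778  0.038     ]
 [ 0.4252338  -0.13307779  0.038     ]]
jar [[0.66598075 0.26168059 0.03      ]] 0.92367417
cube [[0.68410457 0.35526694 0.03      ]] 0.945773
loupe [[0.40796836 0.00798885 0.03      ]] 0.9638936
tin [[ 0.67022845 -0.21051114  0.03      ]] 0.9656396
[[0.50366323 0.21733839 0.06073146]
 [0.57207778 0.21072172 0.05597586]
 [0.54351392 0.12244328 0.0570533 ]
 [0.45200945 0.12289067 0.06107706]]
```

View pics/top_c.png

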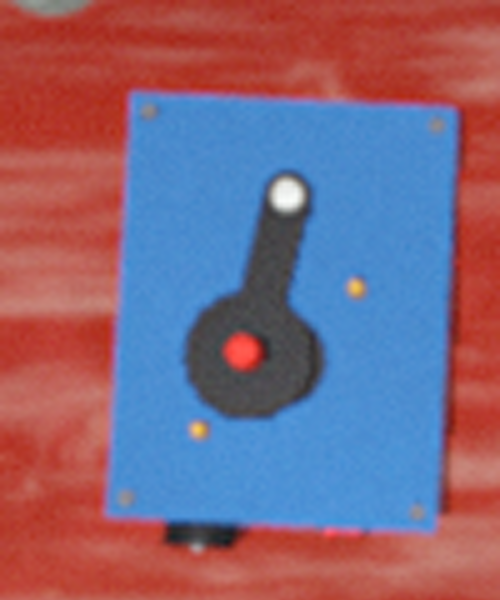

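View pics/top_f.png

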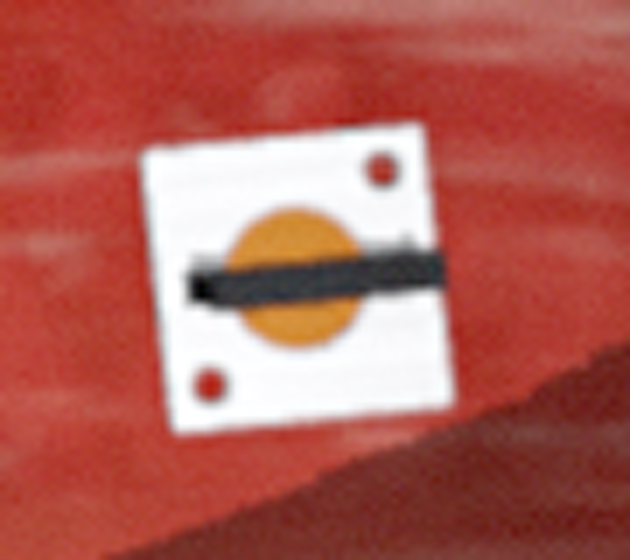

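```bash
python3 - <<'E'
from h import *
s=r.state();M=R.from_rotvec(s['tool_rot']).as_matrix();print(M.round(3)); print('tool y yaw',np.degrees(np.arctan2(M[1,1],M[0,1])))
P=np.array([.504,.1669]);a=np.radians(-3)
Rz=np.array([[np.cos(a),-np.sin(a)],[np.sin(a),np.cos(a)]])
st=Rz.T@(np.array([.5053,.1764])-P);print(st, np.arctan2(st[1],.06-st[0]))
for q in [.16,.5,.9,1.3,1.75,1.85]:
    print(q,(P+Rz@[.06-.06*np.cos(q),.06*np.sin(q)]).round(4), 'tangent deg',np.degrees(np.arctan2(np.cos(q),np.sin(q)))-3)
E
```

```text
[[-0.     0.397 -0.918]
 [ 0.002 -0.918 -0.397]
 [-1.    -0.002 -0.   ]]
tool y yaw -66.6346405129083
[0.00080103 0.00955502] 0.16002500707967332
0.16 [0.5053 0.1764] tangent deg 77.83267527790683
0.5 [0.5128 0.1952] tangent deg 58.35211024345884
0.9 [0.5291 0.2126] tangent deg 35.43379843822591
1.3 [0.5509 0.2223] tangent deg 12.51548663299298
1.75 [0.5777 0.2222] tangent deg -13.267614147894061
1.85 [0.5834 0.2205] tangent deg -18.9971920992023
```

>>> jog_arm(
  rows="1 1.5 4.5 0 8.5; 1 3 9 0 17; 1 4.5 13.5 0 25.5; 1 6 18 0 34; 1 7.5 22.5 0 42.5",
  squeeze=30,
)

```text
time_s: 0.65
eef_pos: [0.3231, -0.3468, 0.2068]
tool_rot: [1.509, 0.983, -1.508]
contact_force: [0.9, 0.4, 0.5]
width: 0.0121
```

>>> jog_arm(
  rows="1 1.5 4.5 0 8; 1 3 9 0 16; 1 4.5 13.5 0 24; 1 6 18 0 32; 1 7.5 22.5 0 40",
)

```text
time_s: 1.15
eef_pos: [0.3981, -0.1219, 0.207]
tool_rot: [0.999, 1.329, -0.999]
contact_force: [0.8, 0.2, -0.3]
width: -0.0003
```

>>> jog_arm(
  rows="1 1.5 4.5 0 8; 1 3 9 0 16; 1 4.5 13.5 0 24; 1 6 18 0 32; 1 6.5 20 0 39",
)

```text
time_s: 1.65
eef_pos: [0.4637, 0.0797, 0.207]
tool_rot: [0.474, 1.518, -0.472]
contact_force: [-0.3, 0.5, -0.3]
width: 0.0001
```

```bash
python3 - <<'E'
from h import *
s,p,d=grab('wrist','w1.png');np.savez('w1.npz',p=p,d=d)
import pickle;pickle.dump(s,open('w1.pkl','wb'))
M=R.from_rotvec(s['tool_rot']).as_matrix();print(s['time_s'],s['eef_pos'],np.degrees(np.arctan2(M[1,1],M[0,1])),s['joints'].round(2),s['width'],s['contact_force'])
E
```

```text
1.65 [0.46371909 0.07968228 0.20695606] 55.36892454286333 [-0.07  0.32  1.81  0.    1.01 -1.04] 6.87436959693459e-05 [-0.27841784  0.4754142  -0.29806279]
```

View pics/w1.png

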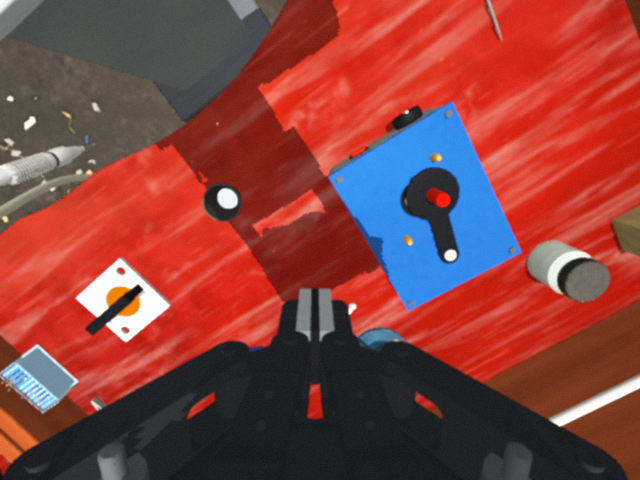

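The wrist view shows the stud at (439,199), the screw at (450,256), the brass pins at (436,157) and (408,240), and the filter centred near (123,300). I'll use this to cross-check the top-camera estimates.

```bash
cat >> h.py <<'E'
import pickle
def msr(p,s,n='wrist',zf=.005,zb=.06,show=True):
    hsv=cv2.cvtColor(p,cv2.COLOR_RGB2HSV);H,S,V=[hsv[...,i].astype(int) for i in range(3)]
    blue=((H>100)&(H<118)&(S>170)&(V>100))
    c=max(blobs(blue),key=lambda b:b[1]);cn=max(cv2.findContours(c[2].astype(np.uint8),0,2)[0],key=cv2.contourArea)
    hull=cv2.fillConvexPoly(np.zeros(p.shape[:2],np.uint8),cv2.convexHull(cn),1)>0
    rc=cv2.minAreaRect(cn);P=onplane(n,cv2.boxPoints(rc),zb,s);print('box',P[:,:2].round(4).tolist(),[np.linalg.norm(P[i]-P[i-1]).round(4) for i in range(4)])
    for b in blobs(hull&(H>12)&(H<28)&(S>130)&(V>120),4): print('brass',b[0].round(1),b[1],onplane(n,b[0],zb+.010,s)[0].round(4))
    for b in blobs(hull&((H<5)|(H>175))&(S>180)&(V>120),10): print('red',b[0].round(1),b[1],onplane(n,b[0],zb+.028,s)[0].round(4))
    for b in blobs(hull&(S<50)&(V>170),10): print('screw',b[0].round(1),b[1],onplane(n,b[0],zb+.008,s)[0].round(4))
E
python3 - <<'E'
from h import *
s=pickle.load(open('w1.pkl','rb'));p=np.load('w1.npz')['p'];d=np.load('w1.npz')['d']
msr(p,s)
uv=np.array([[480,150],[370,180],[480,240],[330,60]]);print(atdepth('wrist',uv,d[uv[:,1],uv[:,0]],s))
hsv=cv2.cvtColor(p,cv2.COLOR_RGB2HSV);H,S,V=[hsv[...,i].astype(int) for i in range(3)]
w=(S<60)&(V>150);w[:250]=0;w[350:]=0;w[:,:72]=0;w[:,175:]=0
cn=cv2.findContours(w.astype(np.uint8),0,2)[0];pts=np.vstack(cn)
b=cv2.boxPoints(cv2.minAreaRect(pts));P=onplane('wrist',b,.005,s);print(b,P,P.mean(0),[np.linalg.norm(P[i]-P[i-1]) for i in range(4)])
k=(V<60);k[:275]=0;k[345:]=0;k[:,:80]=0;k[:,150:]=0
c=max(blobs(k),key=lambda b:b[1]);print('handle',c[:2],onplane('wrist',c[0],.036,s))
cv2.imwrite('pics/w1f.png',cv2.resize(p[250:350,65:180,::-1],None,fx=5,fy=5,interpolation=cv2.INTER_CUBIC))
E
```

```text
box [[0.433, 0.1136], [0.4482, 0.2307], [0.6029, 0.2289], [0.5951, 0.0954]] [np.float64(0.1631), np.float64(0.1181), np.float64(0.1546), np.float64(0.1337)]
brass [435.2 157.2] 48 [0.4777 0.1958 0.07  ]
brass [407.6 240. ] 43 [0.5281 0.1397 0.07  ]
red [438.4 197.3] 307 [0.503  0.1782 0.088 ]
screw [450.3 254.9] 106 [0.564 0.165 0.068]
[[ 5.15197115e-01  2.53775017e-01  1.19233414e-04]
 [ 4.64618654e-01  1.40772396e-01  6.04590882e-02]
 [ 5.69805623e-01  1.95636906e-01  6.19763192e-02]
 [ 3.57386892e-01  1.73085758e-01 -7.77963732e-04]]
[[ 75.500015 297.50003 ]
 [119.500015 253.50003 ]
 [170.00002  304.00003 ]
 [126.000015 348.00003 ]] [[ 0.39722369 -0.2089902   0.005     ]
 [ 0.38671716 -0.1289575   0.005     ]
 [ 0.46573307 -0.12455251  0.005     ]
 [ 0.48017823 -0.20840182  0.005     ]] [ 0.43246304 -0.16772551  0.005     ] [np.float64(0.08295662330109665), np.float64(0.08071938881289555), np.float64(0.07913860437932821), np.float64(0.08508448173015508)]
handle (array([113.33574007, 309.96750903]), np.int32(554)) [[ 0.43108221 -0.15849071  0.036     ]]
```

View pics/w1f.png

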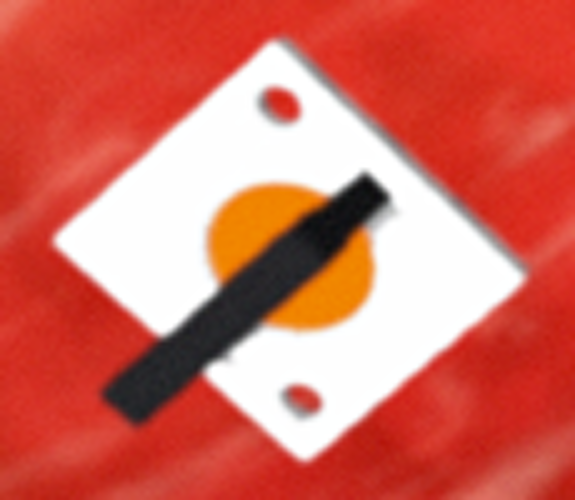

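>>> jog_arm(
  rows="1 1 3.5 -3 0; 1 2.1 6.9 -6 0; 1 2.1 6.9 -9 0; 1 2.1 6.9 -11 0; 1 2.1 6.9 -12 0",
)

```text
time_s: 2.2
eef_pos: [0.4824, 0.145, 0.0849]
tool_rot: [0.48, 1.52, -0.482]
contact_force: [-0.3, 0.9, -0.6]
width: -0.0001
```

```bash
python3 - <<'E'
from h import *
s,p,d=grab('wrist','w2.png');print(s['eef_pos'],s['contact_force'])
E
```

```text
[0.48241295 0.14498596 0.08493864] [-0.34277095  0.8980114  -0.64153705]
```

View pics/w2.png

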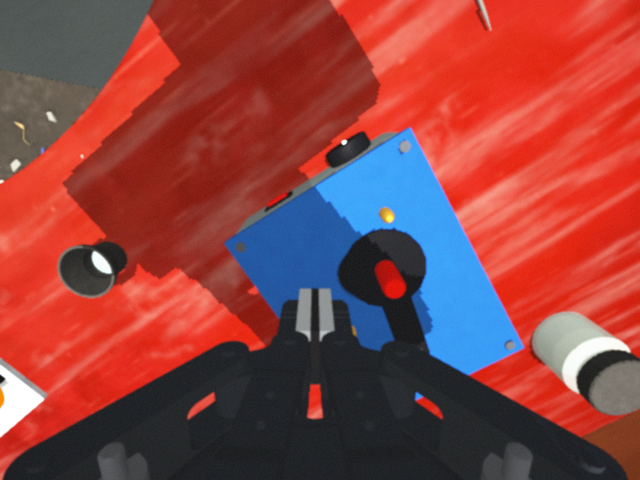

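```bash
python3 - <<'E'
from h import *
C=np.array([.484,.145]);P=np.array([.5035,.1673]);a=np.radians(-3)
Rz=np.array([[np.cos(a),-np.sin(a)],[np.sin(a),np.cos(a)]])
for q in np.arange(.15,1.91,.1):
    psi=np.interp(q,[.15,1.75],[55,0]);n=np.array([np.cos(np.radians(psi)),np.sin(np.radians(psi))])
    t=P+Rz@[.06-.06*np.cos(q),.06*np.sin(q)]-.0205*n
    print(q.round(2),((t-C)*100).round(2),(psi-55).round(1))
E
```

```text
0.15 [0.89 1.44] 0.0
0.25 [0.94 2.1 ] -3.4
0.35 [1.05 2.74] -6.9
0.45 [1.23 3.36] -10.3
0.55 [1.46 3.96] -13.8
0.65 [1.74 4.54] -17.2
0.75 [2.08 5.07] -20.6
0.85 [2.46 5.57] -24.1
0.95 [2.89 6.03] -27.5
1.05 [3.36 6.43] -30.9
1.15 [3.86 6.79] -34.4
1.25 [4.39 7.1 ] -37.8
1.35 [4.94 7.34] -41.3
1.45 [5.51 7.53] -44.7
1.55 [6.1  7.67] -48.1
1.65 [6.68 7.74] -51.6
1.75 [7.27 7.76] -55.0
1.85 [7.84 7.59] -55.0
```

>>> jog_arm(
  rows="1 0.4 0.8 0.3 0; 1 0.9 1.5 0.3 0; 1 0.95 2.1 0.3 -3.5; 1 1.05 2.7 0.3 -7; 1 1.2 3.3 0.3 -10",
)

```text
time_s: 2.75
eef_pos: [0.4976, 0.1791, 0.0916]
tool_rot: [0.619, 1.478, -0.616]
contact_force: [1.2, -0.2, -0.4]
width: -0.0003
```

```bash
python3 - <<'E'
from h import *
s,p,d=grab('wrist','w3.png');print(s['eef_pos'],s['contact_force'])
E
```

```text
[0.49763595 0.17913348 0.09159724] [ 1.20551337 -0.16010459 -0.44878116]
```

View pics/w3.png

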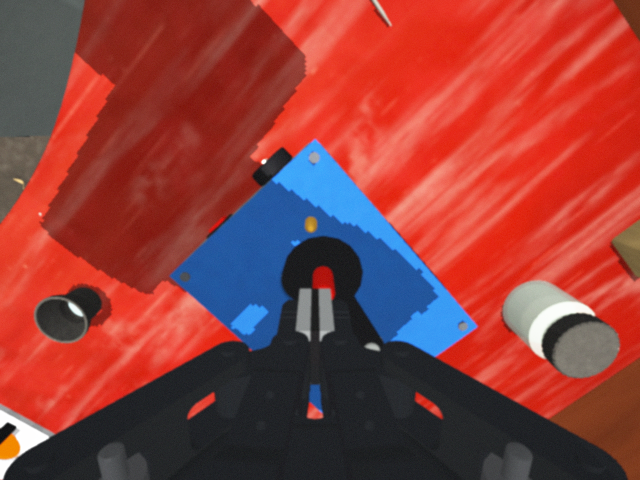

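```bash
python3 - <<'E'
from h import *
s=r.state();M=R.from_rotvec(s['tool_rot']).as_matrix();print(np.degrees(np.arctan2(M[1,1],M[0,1])))
p=cv2.imread('pics/w3.png')[:,:,::-1].copy()
print('top end of stud', onplane('wrist',[[323,267],[322,290]],.088,s), onplane('wrist',[323,290],.091,s))
print('tips',onplane('wrist',[[300,289],[331,289]],.083,s),s['eef_pos'])
msr(p,s)
s,p,d=grab('top');msr(p,s,'top')
cv2.imwrite('pics/t3.png',cv2.resize(p[190:310,240:340,::-1],None,fx=5,fy=5,interpolation=cv2.INTER_CUBIC))
E
```

```text
44.67978924427759
top end of stud [[0.49608191 0.18995998 0.088     ]
 [0.5050623  0.18026744 0.088     ]] [[0.50436039 0.18160389 0.091     ]]
tips [[0.49782782 0.17060098 0.083     ]
 [0.50994736 0.18255009 0.083     ]] [0.4981051  0.17989918 0.09168466]
box [[0.4382, 0.1143], [0.4484, 0.2321], [0.6033, 0.2246], [0.6131, 0.0812]] [np.float64(0.178), np.float64(0.1182), np.float64(0.1551), np.float64(0.1437)]
brass [310.5 224.3] 123 [0.4785 0.1983 0.07  ]
red [323.4 279. ] 428 [0.501  0.1853 0.088 ]
screw [313.9 157. ] 64 [0.4543 0.2255 0.068 ]
screw [306.7 332.7] 22 [0.5261 0.1466 0.068 ]
screw [322.8 332.6] 22 [0.5332 0.1536 0.068 ]
screw [372.8 346.6] 31 [0.5628 0.1686 0.068 ]
box [[0.5802, 0.1332], [0.58, 0.1056], [0.5046, 0.1062], [0.5048, 0.1335]] [np.float64(0.0754), np.float64(0.0275), np.float64(0.0754), np.float64(0.0274)]
```

View pics/t3.png

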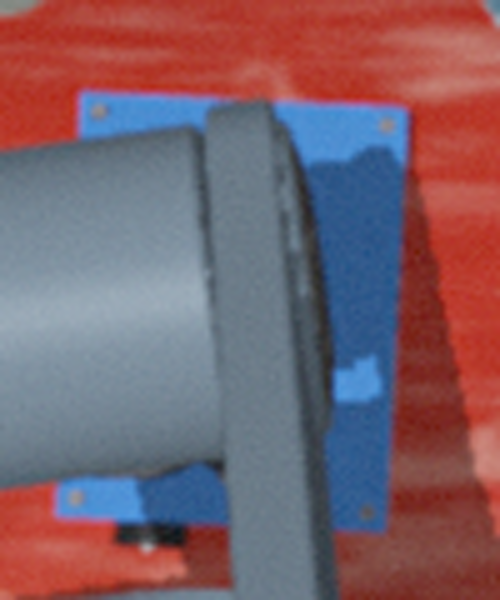

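```bash
python3 - <<'E'
from h import *
c=optics.camera_info('wrist');T=c['tool_from_camera'];f=240/np.tan(np.radians(c['vfov']/2))
s,p,d=grab('wrist','w4.png')
def tool(u,v):
    z=d[v,u];return (T@np.array([(u-c['cx'])/f*z,-(v-c['cy'])/f*z,-z,1]))[:3].round(4)*1000
for u,v in [(305,291),(305,296),(305,310),(305,325),(325,291),(301,300),(330,300),(290,340),(340,340),(270,350),(322,282),(322,272),(322,278),(322,287),(322,250)]:print(u,v,d[v,u].round(3),tool(u,v),p[v,u])
E
```

```text
305 291 0.149 [-31.9  -2.8 -12. ] [143 146 146]
305 296 0.145 [-35.8  -2.7 -11.5] [144 148 147]
305 310 0.134 [-47.9  -2.4 -11.7] [143 146 146]
305 325 0.123 [-59.3  -2.1 -12.1] [145 150 149]
325 291 0.149 [-31.7   5.6 -11.9] [143 146 148]
301 300 0.141 [-40.3  -4.2 -12. ] [141 146 144]
330 300 0.142 [-39.3   7.4 -11.5] [136 134 135]
290 340 0.109 [-72.6  -6.4 -14.8] [38 39 45]
340 340 0.109 [-72.7   9.1 -14.9] [29 37 40]
270 350 0.108 [-75.  -12.4 -12.9] [34 39 40]
322 282 0.186 [ 3.1  5.1 -0.3] [178  20  16]
322 272 0.2 [17.3  5.4 -0.1] [174  16  11]
322 278 0.19 [ 7.2  5.2 -0.8] [177  19  14]
322 287 0.185 [1.2 5.1 1.7] [208  47  43]
322 250 0.204 [ 25.1   5.5 -10.6] [27 29 28]
```

```bash
python3 - <<'E'
from h import *
p=cv2.imread('pics/w4.png');cv2.imwrite('pics/w4z.png',cv2.resize(p[240:390,240:400],None,fx=4.5,fy=4,interpolation=cv2.INTER_CUBIC))
s,p,d=grab('scene');np.savez('s4.npz',p=p,d=d)
cv2.imwrite('pics/s4.png',cv2.resize(p[150:310,220:400,::-1],None,fx=4,fy=3.7,interpolation=cv2.INTER_CUBIC))
E
```

```text
(no output)
```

View pics/w4z.png

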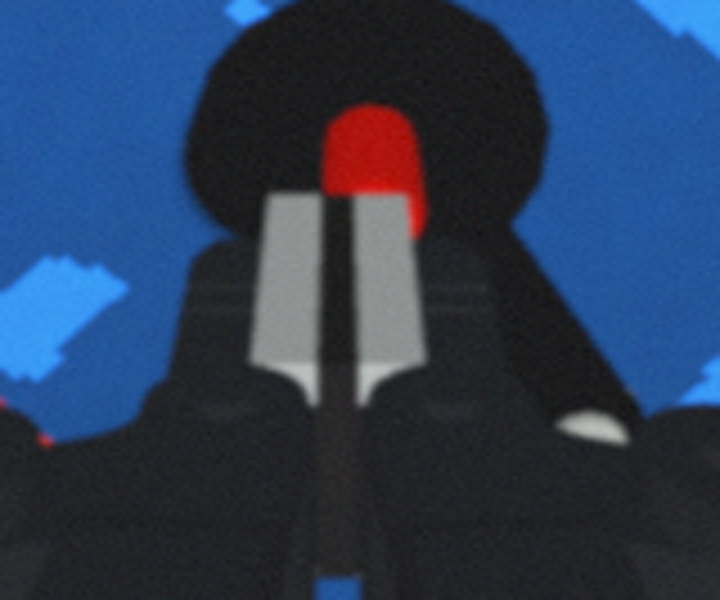

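View pics/s4.png

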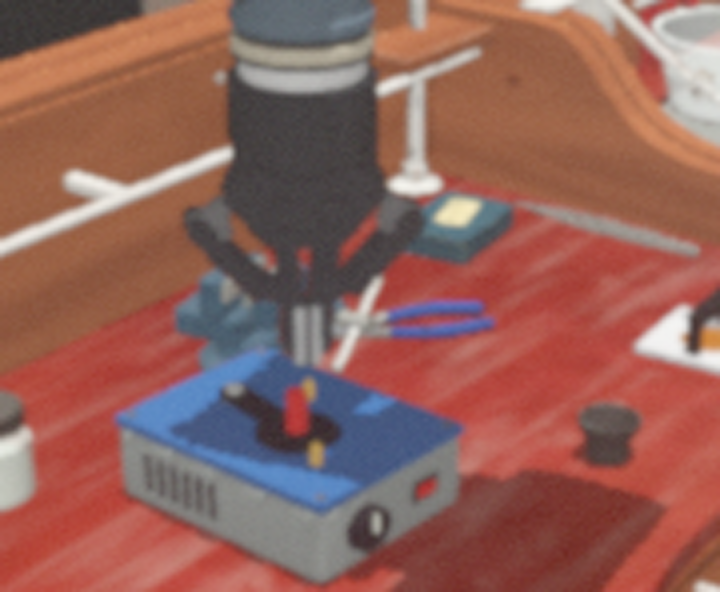

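```bash
python3 - <<'E'
from h import *
q=np.load('s4.npz');d=q['d']
for z in [.083,.1,.11,.12,.13]:print(z,onplane('scene',[297,248],z)[0])
print(atdepth('scene',[[297,245],[297,255]],[d[245,297],d[255,297]]), r.state()['eef_pos'])
E
```

```text
0.083 [0.52647798 0.13954691 0.083     ]
0.1 [0.50672142 0.16378079 0.1       ]
0.11 [0.49509991 0.17803602 0.11      ]
0.12 [0.48347841 0.19229124 0.12      ]
0.13 [0.4718569  0.20654647 0.13      ]
[[0.48863825 0.18581791 0.12271559]
 [0.52560849 0.14097582 0.06575894]] [0.49688078 0.17864655 0.09096869]
```

The wrist depth and the scene view both show the shut fingertips ending about 26–30 mm behind the reported TCP, not 8 mm ahead of it. They passed over the stud without touching it. I'll back off, go lower, and re-check against the images.

>>> jog_arm(
  rows="1 -0.6 -1.6 0 5; 1 -1.2 -3.6 0 10; 1 -1.2 -3.6 -1.5 10; 1 -1.2 -3.6 -3 10; 1 -1.2 -3.6 -3 10",
)

```text
time_s: 3.45
eef_pos: [0.483, 0.1418, 0.059]
tool_rot: [0.48, 1.519, -0.481]
contact_force: [-0.2, 0.0, -0.4]
width: -0.0002
```

```bash
python3 - <<'E'
from h import *
s,p,d=grab('wrist');cv2.imwrite('pics/w5z.png',cv2.resize(p[200:390,240:440,::-1],None,fx=3.5,fy=3.1,interpolation=cv2.INTER_CUBIC))
print(s['eef_pos'],s['contact_force'])
s,p,d=grab('scene');np.savez('s5.npz',p=p,d=d)
cv2.imwrite('pics/s5.png',cv2.resize(p[190:310,240:360,::-1],None,fx=5,fy=5,interpolation=cv2.INTER_CUBIC))
E
```

```text
[0.48298663 0.14175958 0.05904942] [-0.22615424  0.01193393 -0.39212036]
```

View pics/w5z.png

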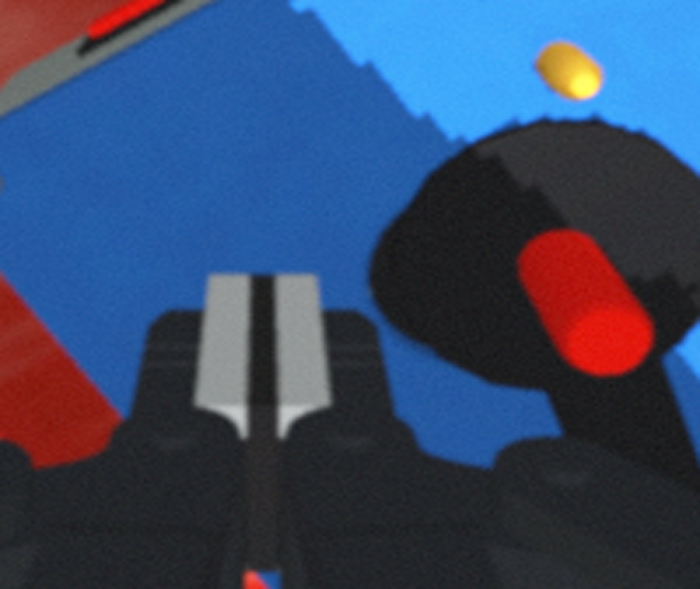

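View pics/s5.png

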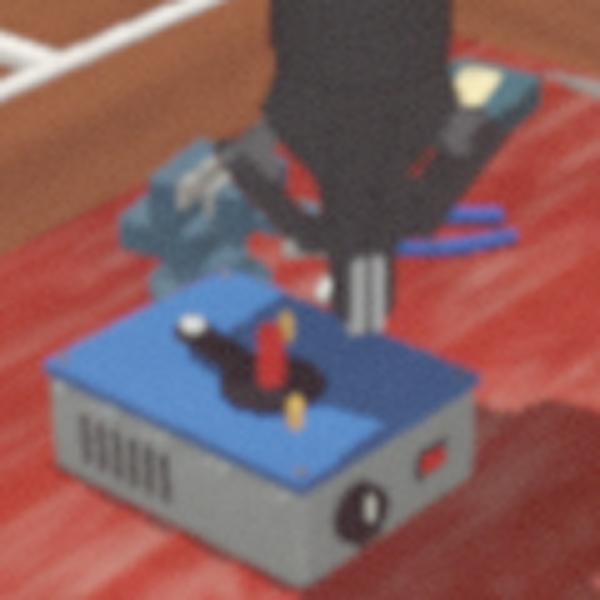

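```bash
python3 - <<'E'
from h import *
q=np.load('s5.npz');d=q['d'];s=r.state()
for z in [.07,.08,.085,.09,.095,.1]:print(z,onplane('scene',[313,256.6],z)[0])
for v in range(246,262,2):print(v,atdepth('scene',[[312,v]],[d[v,312]])[0].round(4))
print(onplane('wrist',[[314,289]],.083,s),onplane('wrist',[[314,289]],.087,s),s['eef_pos'])
E
```

```text
0.07 [0.48771192 0.13070682 0.07      ]
0.08 [0.47710936 0.14477874 0.08      ]
0.085 [0.47180809 0.1518147  0.085     ]
0.09 [0.46650681 0.15885066 0.09      ]
0.095 [0.46120554 0.16588662 0.095     ]
0.1 [0.45590426 0.17292258 0.1       ]
246 [0.4753 0.1509 0.1097]
248 [0.4744 0.152  0.1056]
250 [0.474  0.1526 0.101 ]
252 [0.4742 0.1524 0.0959]
254 [0.4731 0.1537 0.0919]
256 [0.4759 0.15   0.0843]
258 [0.4968 0.1225 0.0595]
260 [0.4925 0.128  0.0583]
[[0.47790282 0.1478158  0.083     ]] [[0.47635178 0.14891347 0.087     ]] [0.4840955  0.14212536 0.06019142]
```

>>> jog_arm(
  rows="1 0 0 -0.6 0; 1 0 0 -0.6 0; 1 0.4 0.8 -0.6 0; 1 0.9 1.5 -0.6 0; 1 0.9 1.5 -0.6 0",
)

```text
time_s: 4.05
eef_pos: [0.4946, 0.1585, 0.0543]
tool_rot: [0.48, 1.515, -0.478]
contact_force: [-0.7, -0.2, -0.1]
width: 0.0
```

```bash
python3 - <<'E'
from h import *
s,p,d=grab('wrist');cv2.imwrite('pics/w6.png',p[:,:,::-1]);msr(p,s)
print(s['eef_pos'],s['contact_force'])
s,p,d=grab('scene')
cv2.imwrite('pics/s6.png',cv2.resize(p[190:310,240:360,::-1],None,fx=5,fy=5,interpolation=cv2.INTER_CUBIC))
E
```

```text
box [[0.4322, 0.1148], [0.4478, 0.2312], [0.603, 0.2223], [0.6038, 0.0703]] [np.float64(0.1773), np.float64(0.1174), np.float64(0.1555), np.float64(0.152)]
brass [360.  224.8] 167 [0.4771 0.1971 0.07  ]
red [364.3 303.1] 1169 [0.5016 0.1808 0.088 ]
screw [381.2 143.9] 109 [0.4532 0.2234 0.068 ]
screw [306.6 332.9] 27 [0.5094 0.1448 0.068 ]
screw [322.5 332.8] 28 [0.514  0.1513 0.068 ]
[0.49457418 0.15847916 0.05428262] [-0.65481654 -0.20996398 -0.05613621]
```

View pics/w6.png

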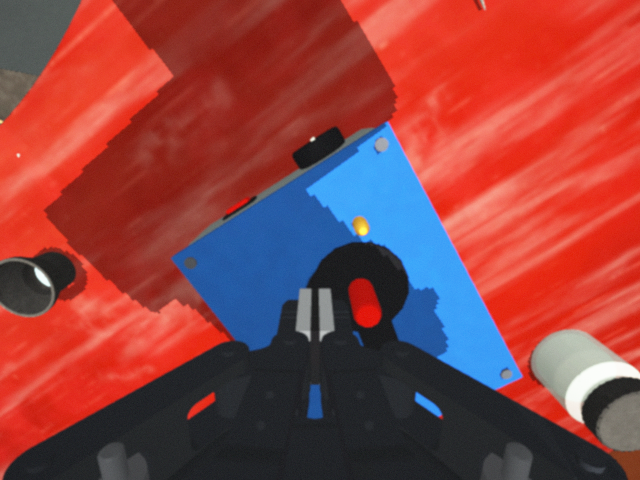

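View pics/s6.png

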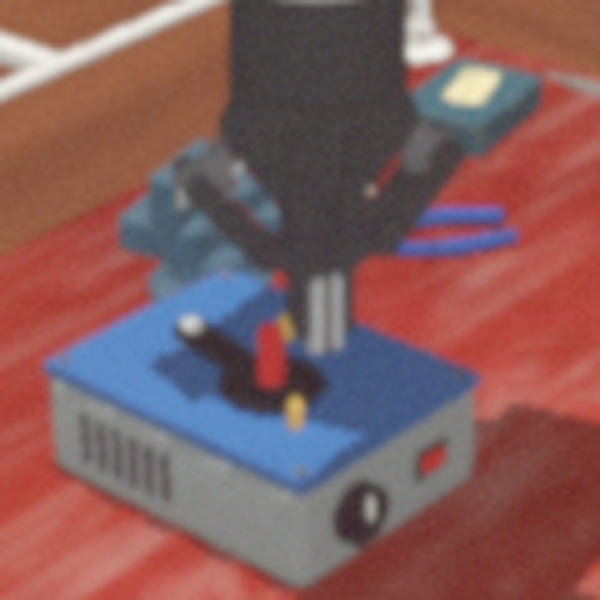

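>>> jog_arm(
  rows="1 -0.05 0.7 0 -3.5; 1 0.05 1.4 0 -7; 1 0.2 2 0 -10; 1 0.45 2.6 0 -14; 1 0.45 2.6 0 -14",
)

```text
time_s: 4.65
eef_pos: [0.4966, 0.1836, 0.0538]
tool_rot: [0.669, 1.466, -0.67]
contact_force: [-0.3, -0.2, 0.7]
width: -0.0
```

```bash
python3 - <<'E'
from h import *
s,p,d=grab('wrist');cv2.imwrite('pics/w7.png',p[:,:,::-1]);msr(p,s)
print(s['eef_pos'],s['contact_force'])
E
```

```text
box [[0.4379, 0.1129], [0.4478, 0.2316], [0.6027, 0.2233], [0.6212, 0.0739]] [np.float64(0.1873), np.float64(0.1191), np.float64(0.1552), np.float64(0.1505)]
brass [301.4 253.8] 209 [0.4779 0.1979 0.07  ]
red [358.6 311.2] 1045 [0.5092 0.1994 0.088 ]
screw [299.8 173.2] 106 [0.4539 0.225  0.068 ]
screw [296.2 297.9] 19 [0.491  0.1784 0.068 ]
screw [306.5 332.8] 28 [0.5072 0.1671 0.068 ]
screw [322.4 333.1] 31 [0.5133 0.1722 0.068 ]
[0.49664093 0.18361019 0.05377892] [-0.27241414 -0.1731599   0.73129098]
```

View pics/w7.png

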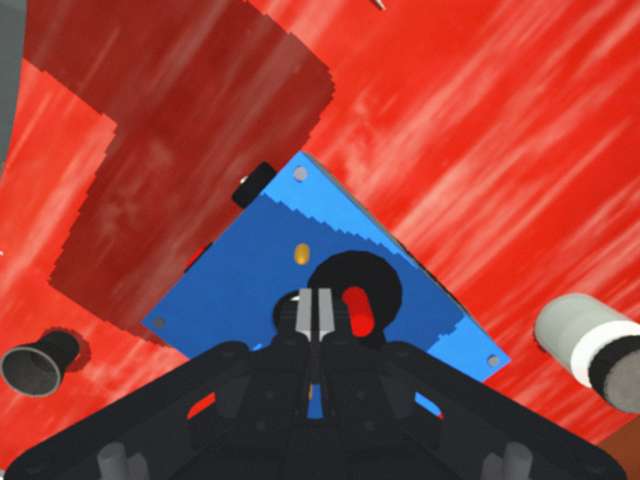

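The cover is moving: the stud is now at (358,311) and the port's rim shows at the left. I'll continue round the arc.

>>> jog_arm(
  rows="1 0.3 0.6 0 -3.5; 1 0.6 1.1 0 -7; 1 1 1.6 0 -10.5; 1 1.4 2.05 0 -14; 1 1.9 2.45 0 -17",
)

```text
time_s: 5.2
eef_pos: [0.5149, 0.2076, 0.0536]
tool_rot: [0.897, 1.38, -0.9]
contact_force: [-0.9, 0.4, 1.4]
width: -0.0001
```

>>> jog_arm(
  rows="1 0.5 0.35 0 -3.5; 1 1 0.65 0 -7; 1 1.55 0.9 0 -10; 1 2.1 1.1 0 -14; 1 2.1 1.1 0 -14",
)

```text
time_s: 5.7
eef_pos: [0.5378, 0.2187, 0.0538]
tool_rot: [1.081, 1.286, -1.08]
contact_force: [0.6, -0.7, -0.3]
width: -0.0001
```

```bash
python3 - <<'E'
from h import *
s,p,d=grab('wrist');cv2.imwrite('pics/w8.png',p[:,:,::-1]);msr(p,s)
print(s['eef_pos'],s['contact_force'])
E
```

```text
box [[0.436, 0.1371], [0.4484, 0.2328], [0.5332, 0.2326], [0.5348, 0.1338]] [np.float64(0.0988), np.float64(0.0965), np.float64(0.0849), np.float64(0.0988)]
brass [188.6 317.7] 261 [0.4798 0.1991 0.07  ]
screw [250.5 348.2] 17 [0.5112 0.1858 0.068 ]
[0.53775136 0.21867082 0.05375312] [ 0.58426682 -0.67829853 -0.29466285]
```

View pics/w8.png

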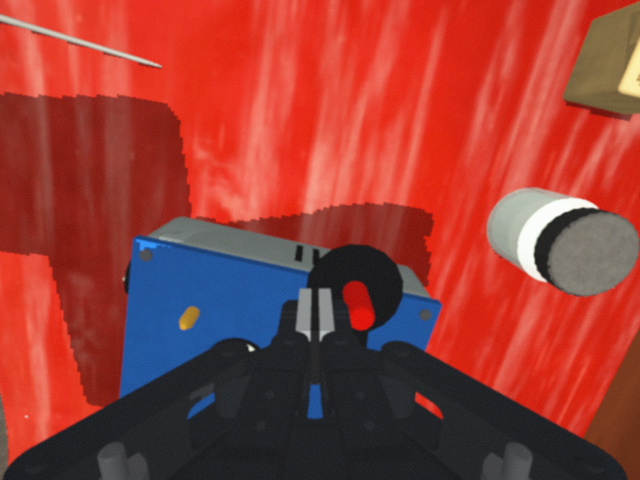

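>>> jog_arm(
  rows="1 0.5 0.15 0 -3.5; 1 0.9 0.2 0 -7; 1 1.3 0.2 0 -10; 1 1.6 0.2 0 -12; 1 1.7 0.15 0 -13",
)

```text
time_s: 6.25
eef_pos: [0.554, 0.2201, 0.0538]
tool_rot: [1.249, 1.184, -1.249]
contact_force: [0.0, 0.9, -0.1]
width: 0.0001
```

>>> jog_arm(
  rows="1 0.2 0 0 0; 1 0.4 -0.05 0 0; 1 0.4 -0.05 0 0",
)

```text
time_s: 6.55
eef_pos: [0.5586, 0.2196, 0.0539]
tool_rot: [1.249, 1.183, -1.249]
contact_force: [-0.2, -0.3, -0.8]
width: -0.0005
```

```bash
python3 - <<'E'
from h import *
s,p,d=grab('wrist');cv2.imwrite('pics/w9.png',p[:,:,::-1]);msr(p,s)
print(s['eef_pos'],s['contact_force'])
E
```

```text
box [[0.4479, 0.232], [0.5517, 0.2484], [0.5602, 0.1806], [0.4439, 0.1592]] [np.float64(0.0729), np.float64(0.1051), np.float64(0.0684), np.float64(0.1183)]
brass [160.  345.3] 271 [0.4806 0.199  0.07  ]
[0.55860618 0.21960361 0.05389216] [-0.19328954 -0.32724606 -0.80532266]
```

View pics/w9.png

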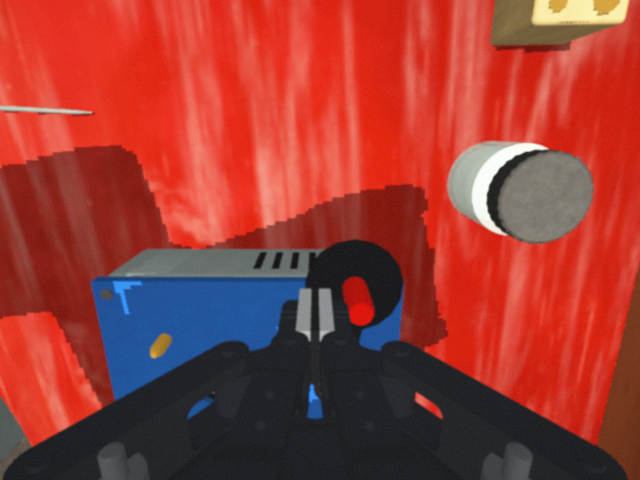

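>>> jog_arm(
  rows="1 0.2 -0.03 0 0; 1 0.3 -0.05 0 0; 1 0.3 -0.05 0 0",
)

```text
time_s: 6.9
eef_pos: [0.559, 0.2195, 0.0536]
tool_rot: [1.247, 1.186, -1.253]
contact_force: [-4.8, 0.5, 2.0]
width: -0.0001
```

>>> jog_arm(
  rows="1 0.15 -0.03 0 0; 1 0.3 -0.05 0 0; 1 0.3 -0.05 0 0",
)

```text
time_s: 7.2
eef_pos: [0.5593, 0.2194, 0.0535]
tool_rot: [1.244, 1.19, -1.257]
contact_force: [-8.4, 2.5, 4.6]
width: 0.0005
```

>>> jog_arm(
  rows="1 0.15 -0.03 0 0; 1 0.3 -0.05 0 0; 1 0.3 -0.05 0 0",
)

```text
time_s: 7.5
eef_pos: [0.5594, 0.2193, 0.0533]
tool_rot: [1.242, 1.194, -1.261]
contact_force: [-13.8, 4.0, 8.4]
width: -0.0001
```

The force rose to about 14 N with no further travel, so the cover is at its stop. I'll retract and rise.

>>> jog_arm(
  rows="1 -1.2 0 0 0; 1 -3 0 0 0; 1 -3 -0.5 3 0; 1 -3 -0.5 8 0; 1 -4 -3 12 0",
)

```text
time_s: 8.0
eef_pos: [0.5304, 0.1896, 0.1763]
tool_rot: [1.252, 1.18, -1.242]
contact_force: [0.8, -0.0, -0.2]
width: 0.0001
```

>>> jog_arm(
  rows="1 -1 -4 1 2; 1 -2.5 -8 2 6; 1 -4 -12.5 2 9; 1 -5.5 -17 2 9; 1 -7 -21.5 2 9",
)

```text
time_s: 8.5
eef_pos: [0.4578, -0.029, 0.1947]
tool_rot: [1.133, 1.252, -1.131]
contact_force: [0.8, -0.4, -0.2]
width: 0.0002
```

```bash
python3 - <<'E'
from h import *
s,p,d=grab('top');print(s['eef_pos'],s['contact_force']);np.savez('t10.npz',p=p,d=d)
cv2.imwrite('pics/t10.png',cv2.resize(p[160:320,180:400,::-1],None,fx=3.5,fy=3.5,interpolation=cv2.INTER_CUBIC))
s,p,d=grab('wrist','w10.png')
E
```

```text
[ 0.45781176 -0.02897683  0.19465597] [ 0.84668159 -0.40195045 -0.20143602]
```

View pics/t10.png

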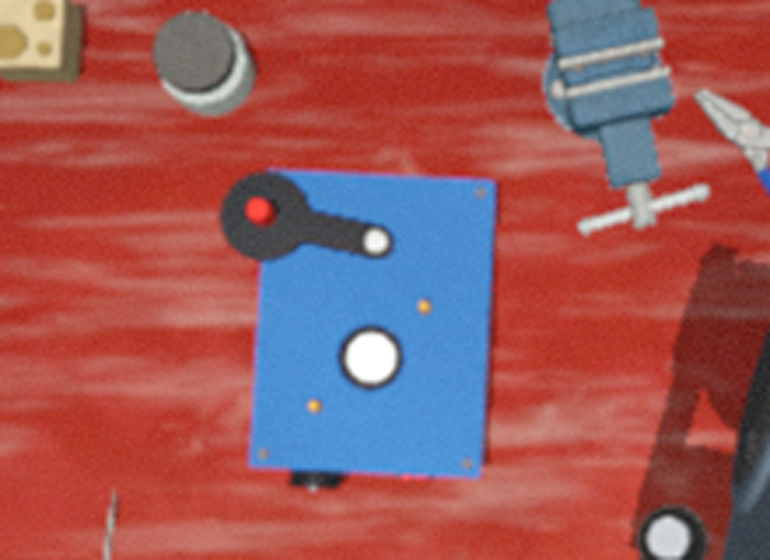

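View pics/w10.png

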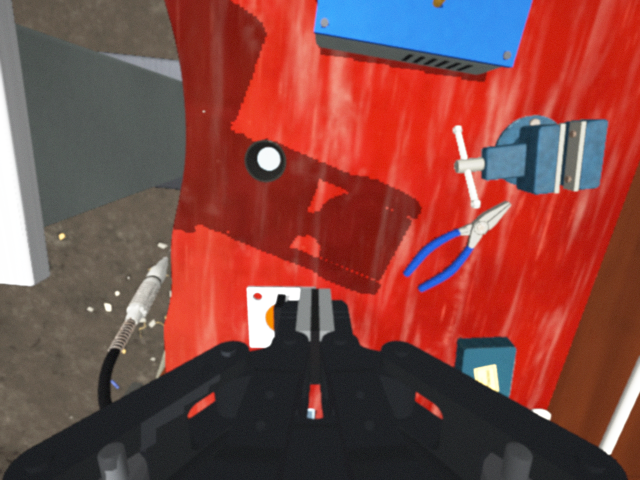

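```bash
python3 - <<'E'
from h import *
s=r.state();M=R.from_rotvec(s['tool_rot']).as_matrix();print(np.degrees(np.arctan2(M[1,1],M[0,1])),s['joints'].round(2))
q=np.load('t10.npz');p=q['p']
hsv=cv2.cvtColor(p,cv2.COLOR_RGB2HSV);H,S,V=[hsv[...,i].astype(int) for i in range(3)]
sub=np.zeros(V.shape,bool);sub[245:275,265:305]=1
for b in blobs(sub&(S<60)&(V>150),20):print('port',b[:2],onplane('top',b[0],.06))
msr(p,None,'top')
E
```

```text
5.466012994457747 [-0.31  0.32  1.85 -0.    0.96 -0.41]
port (array([285.63855422, 261.63855422]), np.int32(166)) [[0.50394654 0.16704399 0.06      ]]
box [[0.6148, -0.056], [0.621, -0.0613], [0.5807, -0.1076], [0.5745, -0.1022]] [np.float64(0.0613), np.float64(0.0082), np.float64(0.0613), np.float64(0.0082)]
```

>>> jog_arm(
  rows="0 -0.9 -4.6 0 0.3; 0 -1.8 -9.2 0 0.3; 0 -2.6 -13.9 -4 0.3; 0 -2.6 -13.9 -8 0.3; 0 -2.6 -13.9 -8 0.3",
)

```text
time_s: 9.1
eef_pos: [0.4284, -0.1652, 0.1089]
tool_rot: [1.132, 1.269, -1.135]
contact_force: [-0.4, 1.6, 0.4]
width: 0.0426
```

```bash
python3 - <<'E'
from h import *
s,p,d=grab('wrist','w11.png');np.savez('w11.npz',p=p,d=d);pickle.dump(s,open('w11.pkl','wb'));print(s['eef_pos'],s['width'])
s,p,d=grab('scene');cv2.imwrite('pics/s11.png',cv2.resize(p[160:280,320:440,::-1],None,fx=5,fy=5,interpolation=cv2.INTER_CUBIC))
E
```

```text
[ 0.42838299 -0.16520662  0.10885269] 0.042599231595862666
```

View pics/w11.png

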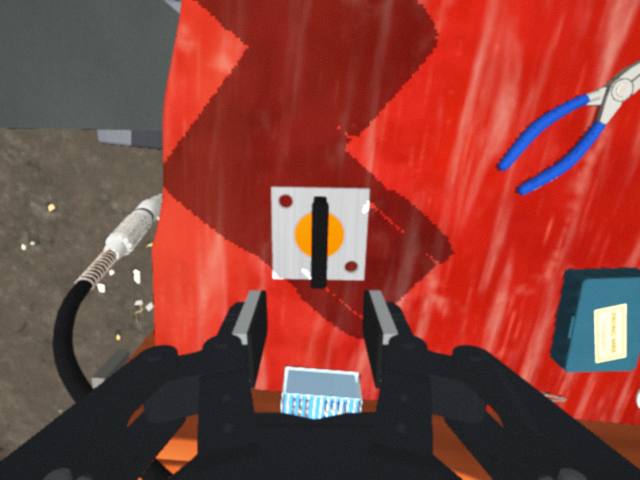

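View pics/s11.png

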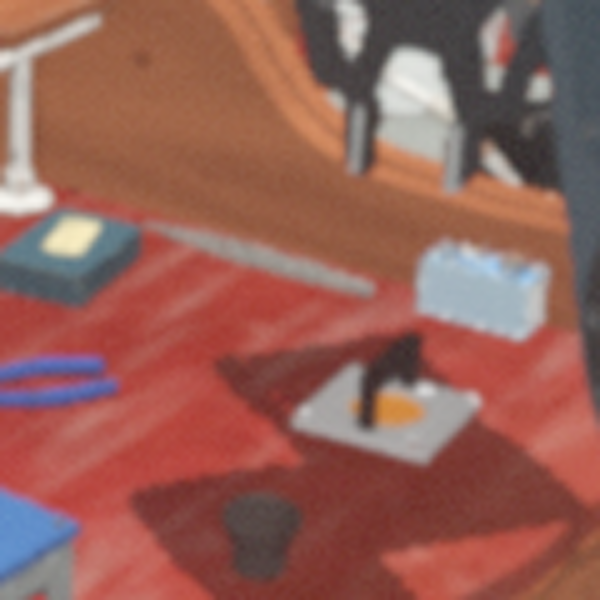

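The wrist view shows the filter clearly: plate x 271–369, y 187–282; holes at (286,200) and (351,266); handle bar at x≈319, y 197–288, between the open fingers.

```bash
cat >> h.py <<'E'
def filt(p,s,z,x0=240,x1=400,y0=170,y1=300):
    hsv=cv2.cvtColor(p,cv2.COLOR_RGB2HSV);H,S,V=[hsv[...,i].astype(int) for i in range(3)]
    m=np.zeros(V.shape,bool);m[y0:y1,x0:x1]=1
    w=m&(S<70)&(V>100)
    b=max(blobs(w),key=lambda b:b[1]);cn=max(cv2.findContours(b[2].astype(np.uint8),0,2)[0],key=cv2.contourArea)
    hull=cv2.fillConvexPoly(np.zeros(V.shape,np.uint8),cv2.convexHull(cn),1)>0
    am=max(blobs(hull&(H>10)&(H<25)&(S>180)&(V>120)),key=lambda b:b[1]);print('amber',am[0],onplane('wrist',am[0],z+.005,s))
    holes=[b for b in blobs(hull&((H<6)|(H>174))&(S>150),20)]
    for h in holes:print('hole',h[0].round(1),h[1],onplane('wrist',h[0],z+.005,s)[0].round(4))
    bc=cv2.boxPoints(cv2.minAreaRect(cn));P=onplane('wrist',bc,z+.005,s);print('plate',P.mean(0),P[:,:2].round(4).tolist(),[np.linalg.norm(P[i]-P[i-1]).round(4) for i in range(4)])
    k=m&(V<60)&(S<110)
    kb=max(blobs(k),key=lambda b:b[1]);rc=cv2.minAreaRect(max(cv2.findContours(kb[2].astype(np.uint8),0,2)[0],key=cv2.contourArea));print('handle',kb[0],rc,onplane('wrist',cv2.boxPoints(rc),z+.038,s)[:,:2].round(4).tolist())
E
python3 - <<'E'
from h import *
s=pickle.load(open('w11.pkl','rb'));q=np.load('w11.npz');p,d=q['p'],q['d']
filt(p,s,0)
s2=r.state();print(s['eef_pos'],s2['eef_pos'])
M=R.from_rotvec(s['tool_rot']).as_matrix();print(np.degrees(np.arctan2(M[1,1],M[0,1])))
c=optics.camera_info('wrist');T=c['tool_from_camera'];f=240/np.tan(np.radians(c['vfov']/2))
for u,v in [(253,295),(256,300),(374,295),(371,300),(380,310),(250,310)]:
    z=d[v,u];print(u,v,p[v,u],(T@np.array([(u-c['cx'])/f*z,-(v-c['cy'])/f*z,-z,1]))[:3].round(4))
E
```

```text
amber [304.73980583 234.24854369] [[ 0.42022398 -0.16806264  0.005     ]]
hole [285.3 200.4] 92 [ 0.4024 -0.1423  0.005 ]
hole [350.6 265.9] 62 [ 0.4605 -0.1911  0.005 ]
plate [ 0.43188021 -0.16745948  0.005     ] [[0.3944, -0.2097], [0.3905, -0.1322], [0.4662, -0.1255], [0.4764, -0.2025]] [np.float64(0.0823), np.float64(0.0776), np.float64(0.076), np.float64(0.0776)]
handle [319.10903173 242.35801465] ((319.10382080078125, 242.05535888671875), (14.205606460571289, 90.12667846679688), 1.5074357986450195) [[0.4289, -0.1984], [0.4236, -0.1313], [0.4333, -0.1305], [0.4394, -0.1975]]
[ 0.42838299 -0.16520662  0.10885269] [ 0.43118798 -0.16505965  0.11363178]
5.992055295473563
253 295 [139 143 142] [-0.0355 -0.0251 -0.0124]
256 300 [132 136 134] [-0.0386 -0.0234 -0.0117]
374 295 [140 143 143] [-0.0344  0.0252 -0.0119]
371 300 [65 65 64] [-0.0401  0.023  -0.0125]
380 310 [140 144 142] [-0.0482  0.0252 -0.0124]
250 310 [140 141 142] [-0.0476 -0.0242 -0.0121]
```

>>> jog_arm(
  rows="0 0.05 -0.2 -3 -0.5; 0 0.05 -0.2 -6 -0.5; 0 0.05 -0.2 -9 -0.5; 0 0.05 -0.2 -9.5 -0.5; 0 0.05 -0.2 -9.5 -0.5",
)

```text
time_s: 9.7
eef_pos: [0.4332, -0.1674, 0.0205]
tool_rot: [1.134, 1.253, -1.134]
contact_force: [-0.4, -0.3, -0.3]
width: 0.0426
```

```bash
python3 - <<'E'
from h import *
s,p,d=grab('wrist','w12.png');print(s['eef_pos'],s['width'],s['contact_force'])
s,p,d=grab('scene');cv2.imwrite('pics/s12.png',cv2.resize(p[180:280,340:440,::-1],None,fx=6,fy=6,interpolation=cv2.INTER_CUBIC))
E
```

```text
[ 0.43321223 -0.16737848  0.02049407] 0.04260322546522848 [-0.37384574 -0.2958987  -0.25975776]
```

View pics/w12.png

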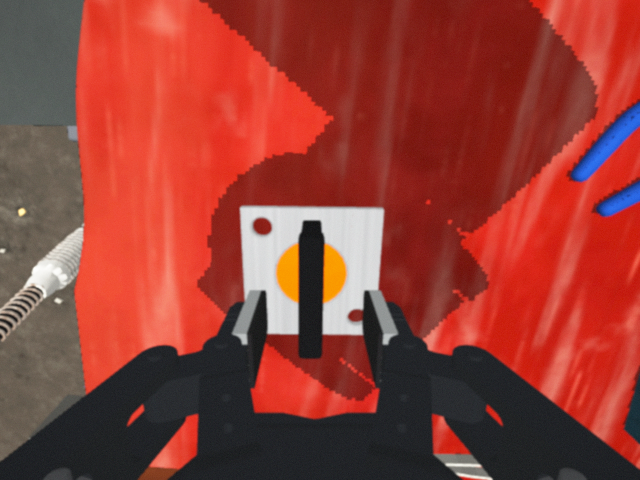

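View pics/s12.png

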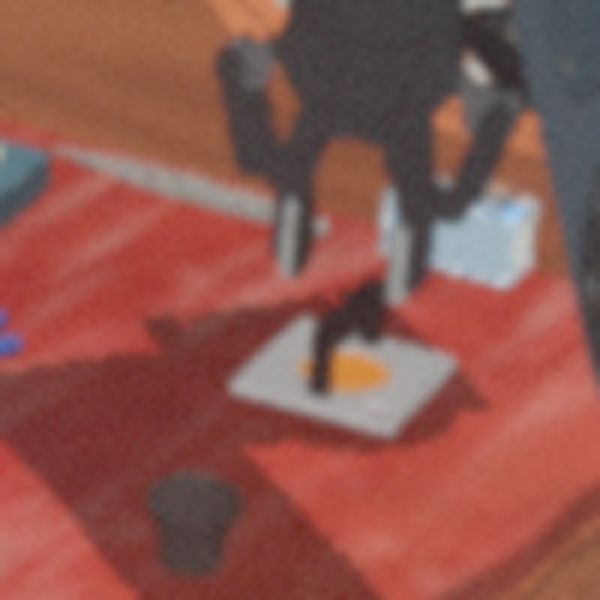

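>>> jog_arm(
  rows="0 0 0 -0.8 0; 0 0 0 -1.6 0; 0 0 0 -2.3 0; 0 0 0 -3 0; 0 0 0 -3 0",
)

```text
time_s: 10.3
eef_pos: [0.4312, -0.1674, -0.0122]
tool_rot: [1.136, 1.257, -1.137]
contact_force: [-0.9, 0.1, 0.0]
width: 0.0426
```

```bash
python3 - <<'E'
from h import *
s,p,d=grab('wrist','w13.png');print(s['eef_pos'],s['width'],s['contact_force'])
s,p,d=grab('scene');cv2.imwrite('pics/s13.png',cv2.resize(p[180:280,340:440,::-1],None,fx=6,fy=6,interpolation=cv2.INTER_CUBIC))
E
```

```text
[ 0.4312258  -0.1673675  -0.01221554] 0.04264248877375789 [-0.86312827  0.11353073  0.0393263 ]
```

View pics/w13.png

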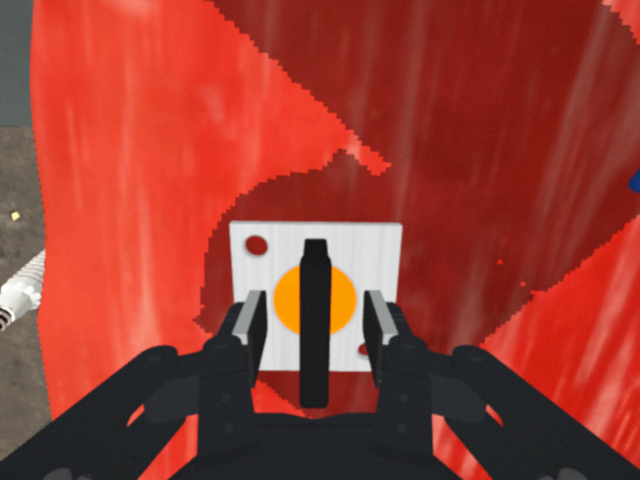

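View pics/s13.png

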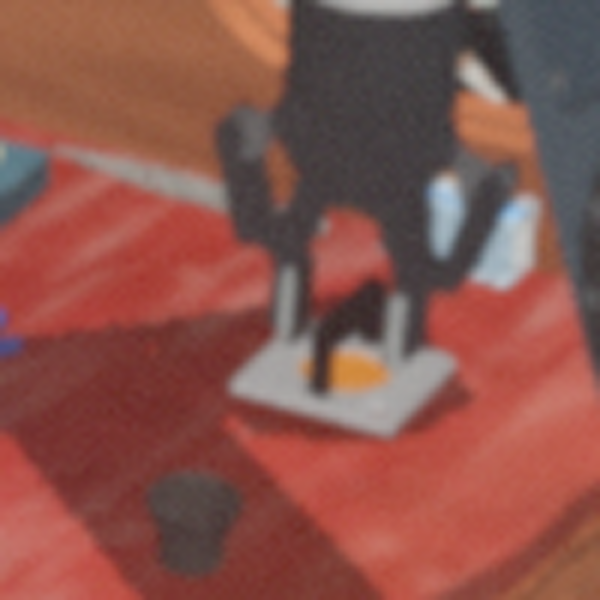

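```bash
python3 - <<'E'
from h import *
for z in [.005,.01,.015,.02,.025,.03]:print(z,onplane('scene',[[387.5,236.8],[405.7,241.0]],z)[:,:2].round(3).tolist())
print(r.state()['eef_pos'])
E
```

```text
0.005 [[0.461, -0.172], [0.41, -0.18]]
0.01 [[0.456, -0.163], [0.406, -0.171]]
0.015 [[0.452, -0.154], [0.402, -0.162]]
0.02 [[0.447, -0.145], [0.398, -0.153]]
0.025 [[0.443, -0.137], [0.394, -0.144]]
0.03 [[0.438, -0.128], [0.389, -0.135]]
[ 0.43152835 -0.16755932 -0.0115679 ]
```

>>> jog_arm(
  rows="0 0 0 0.2 0; 1 0 0 0.2 0; 1 0 0 0.2 0; 1 0 0 0.2 0; 1 0 0 0.2 0",
  squeeze=45,
)

```text
time_s: 10.9
eef_pos: [0.4321, -0.1679, -0.0087]
tool_rot: [1.136, 1.253, -1.136]
contact_force: [-0.5, 0.4, 4.8]
width: 0.0109
```

>>> jog_arm(
  rows="1 0 0 0 0; 1 0 0 0.5 0; 1 0 0 1 0; 1 0 0 2 0; 1 0 0 2 0",
)

```text
time_s: 11.4
eef_pos: [0.4325, -0.1681, 0.012]
tool_rot: [1.136, 1.252, -1.135]
contact_force: [-0.3, 0.9, -0.3]
width: 0.0109
```

```bash
python3 - <<'E'
from h import *
s,p,d=grab('wrist','w14.png');print(s['eef_pos'],s['width'],s['contact_force'])
s,p,d=grab('scene');cv2.imwrite('pics/s14.png',cv2.resize(p[180:280,340:440,::-1],None,fx=6,fy=6,interpolation=cv2.INTER_CUBIC))
E
```

```text
[ 0.43248631 -0.16807749  0.01204151] 0.01088970744825253 [-0.30452565  0.9166273  -0.27512179]
```

View pics/w14.png

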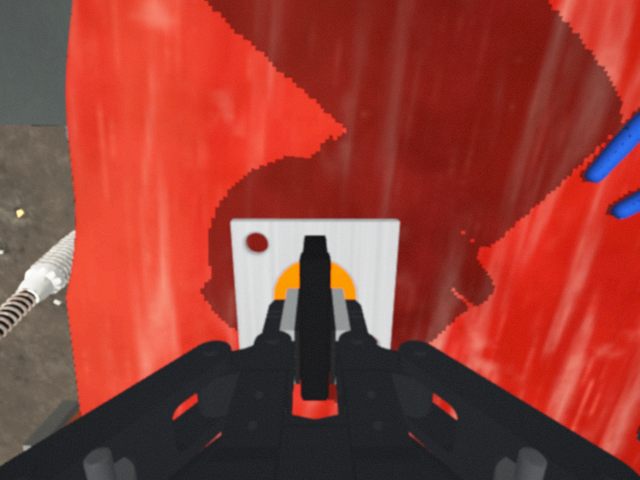

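View pics/s14.png

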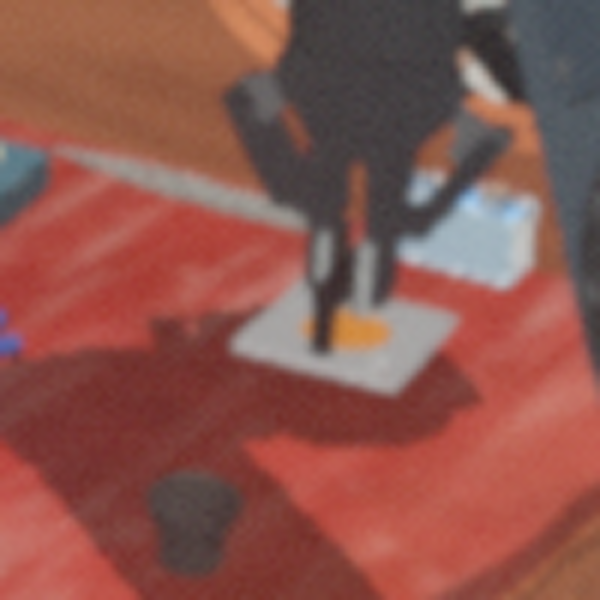

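>>> jog_arm(
  rows="1 0 0 4 0; 1 0 0 8 0; 1 0.5 3 10 0; 1 1.2 7 10 -3; 1 2 11.5 10 -6",
)

```text
time_s: 12.0
eef_pos: [0.4526, -0.0525, 0.1118]
tool_rot: [1.218, 1.202, -1.216]
contact_force: [1.5, 0.0, -2.5]
width: 0.011
```

>>> jog_arm(
  rows="1 1 4.5 0 -2; 1 2 9 0 -2.5; 1 3 13 0 -2.5; 1 3.5 15 0 -2.5; 1 3.5 15 0 -2.5",
)

```text
time_s: 12.5
eef_pos: [0.487, 0.0999, 0.1107]
tool_rot: [1.243, 1.188, -1.242]
contact_force: [0.1, -1.0, -0.9]
width: 0.0114
```

```bash
python3 - <<'E'
from h import *
r.state()
s,p,d=grab('wrist','w15.png');np.savez('w15.npz',p=p,d=d);s2=r.state();pickle.dump(s,open('w15.pkl','wb'));print(s['eef_pos'],s2['eef_pos'],s['width'],s['contact_force'])
s,p,d=grab('scene','s15.png')
E
```

```text
[0.48698566 0.09989811 0.11066154] [0.48646339 0.0984539  0.11058878] 0.01143812931040777 [ 0.10300749 -1.00708448 -0.87902566]
```

View pics/w15.png

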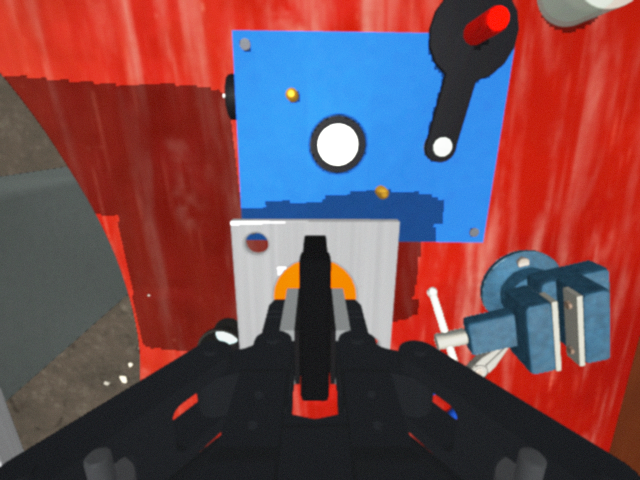

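View pics/s15.png

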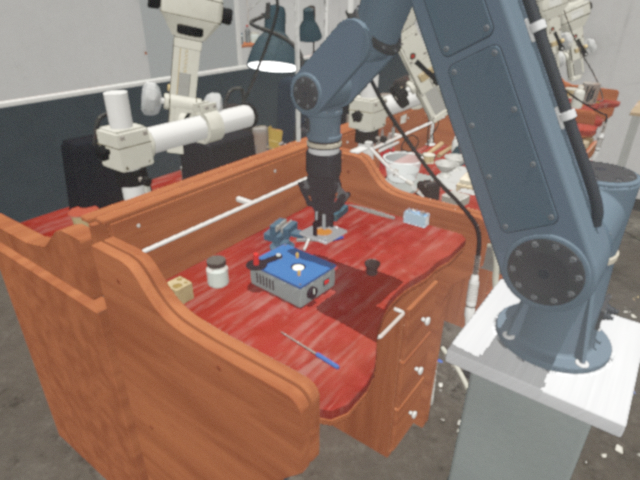

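```bash
python3 - <<'E'
from h import *
s=pickle.load(open('w15.pkl','rb'));p=np.load('w15.npz')['p'];d=np.load('w15.npz')['d']
M=R.from_rotvec(s['tool_rot']).as_matrix();print('tool yaw',np.degrees(np.arctan2(M[1,1],M[0,1])))
msr(p,s)
print('port',onplane('wrist',[338.5,145],.06,s))
uv=np.array([[340,230],[245,300],[385,300],[380,230]]);A=atdepth('wrist',uv,d[uv[:,1],uv[:,0]],s);print('plate top z',A)
zt=A[:,2].mean()
hsv=cv2.cvtColor(p,cv2.COLOR_RGB2HSV);H,S,V=[hsv[...,i].astype(int) for i in range(3)]
# plate mask edges
m=(S<60)&(V>110);m[:205]=0;m[345:]=0;m[:,:220]=0;m[:,410:]=0
b=max(blobs(m),key=lambda b:b[1])[2]
rows=range(235,280,5);L=[(np.where(b[v])[0].min(),v) for v in rows];Rr=[(np.where(b[v])[0].max(),v) for v in rows]
T=[(u,np.where(b[:,u])[0].min()) for u in range(245,390,10) if not 295<u<335]
for n,q in [('L',L),('R',Rr),('T',T)]:
    P=onplane('wrist',q,zt,s)[:,:2];c=P.mean(0);u,_,vt=np.linalg.svd(P-c);ang=np.degrees(np.arctan2(vt[0,1],vt[0,0]))%180;print(n,c.round(4),ang.round(2),(P[0].round(4),P[-1].round(4)))
h=np.zeros_like(b);h[230:255,243:270]=1
hm=h&(S>90);c=max(blobs(hm),key=lambda b:b[1]);print('hole',c[:2],onplane('wrist',c[0],zt,s))
E
```

```text
tool yaw -2.583124263677166
box [[0.4331, 0.113], [0.4483, 0.231], [0.6014, 0.2225], [0.6144, 0.1025]] [np.float64(0.1816), np.float64(0.119), np.float64(0.1534), np.float64(0.1208)]
brass [292.2  94.8] 80 [0.4792 0.1963 0.07  ]
brass [381.5 191.9] 106 [0.5289 0.1404 0.07  ]
red [471.2  42.5] 19 [0.5678 0.2142 0.088 ]
screw [337.3 144.1] 1404 [0.5034 0.1689 0.068 ]
screw [442.2 146.4] 294 [0.5639 0.165  0.068 ]
screw [350.8 226.9] 1363 [0.5105 0.1191 0.068 ]
port [[0.50457384 0.16806723 0.06      ]]
plate top z [[0.50017021 0.13370089 0.12498025]
 [0.45345633 0.10035649 0.12433367]
 [0.52108498 0.09756831 0.12479823]
 [0.51821802 0.13295118 0.12517505]]
L [0.4503 0.1238] 87.61 (array([0.4506, 0.1335]), array([0.4497, 0.1138]))
R [0.526  0.1204] 87.65 (array([0.5265, 0.1301]), array([0.5256, 0.1104]))
T [0.4891 0.1392] 177.3 (array([0.4577, 0.1407]), array([0.5205, 0.1374]))
hole (array([256.81877023, 242.22330097]), np.int32(309)) [[0.46200348 0.12953876 0.1248218 ]]
```

>>> jog_arm(
  rows="1 0.7 3 0 -0.6; 1 1.3 5.5 0 -0.6; 1 1.7 6.8 0 -0.6; 1 1.7 6.8 -1 -0.6; 1 1.7 6.8 -1 -0.6",
)

```text
time_s: 13.1
eef_pos: [0.5023, 0.164, 0.0994]
tool_rot: [1.251, 1.182, -1.257]
contact_force: [-0.3, -0.2, -1.6]
width: 0.0107
```

>>> jog_arm(
  rows="1 0 0 -0.5 0; 1 0 0 -1 0; 1 0 0 -1 0; 1 0 0 -1 0",
)

```text
time_s: 13.5
eef_pos: [0.5037, 0.1648, 0.0907]
tool_rot: [1.253, 1.18, -1.254]
contact_force: [-0.4, -0.4, -1.1]
width: 0.0115
```

```bash
python3 - <<'E'
from h import *
s,p,d=grab('wrist','w16.png');np.savez('w16.npz',p=p,d=d);pickle.dump(s,open('w16.pkl','wb'));print(s['eef_pos'],s['width'],s['contact_force'])
s,p,d=grab('scene');cv2.imwrite('pics/s16.png',cv2.resize(p[200:310,240:350,::-1],None,fx=5.4,fy=5.4,interpolation=cv2.INTER_CUBIC))
print(r.state()['eef_pos'])
E
```

```text
[0.50371635 0.16483834 0.09069715] 0.011496539602815888 [-0.43018597 -0.43224919 -1.14040799]
[0.50400979 0.1651291  0.09101931]
```

View pics/w16.png

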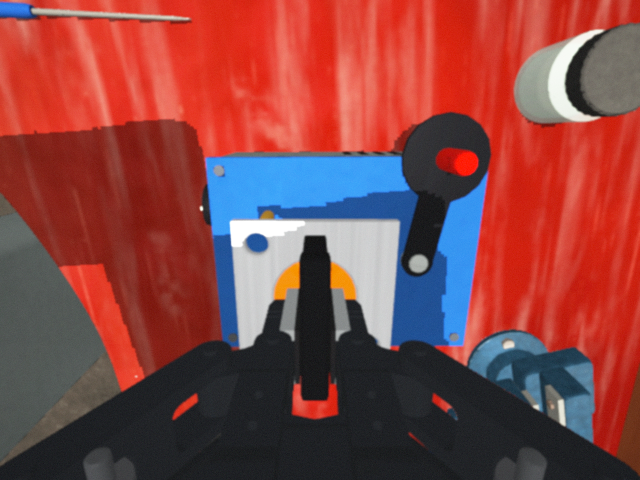

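View pics/s16.png

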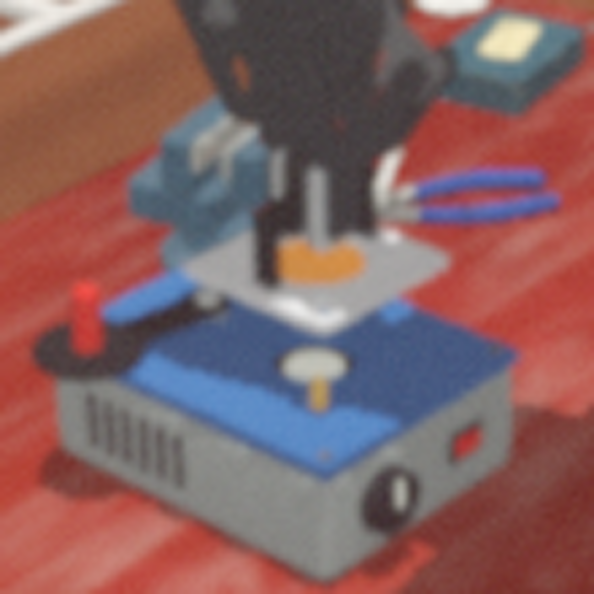

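```bash
cat >> h.py <<'E'
def plate(p,s,off=.0141):
    zt=s['eef_pos'][2]+off
    M=R.from_rotvec(s['tool_rot']).as_matrix();print('tool yaw',np.degrees(np.arctan2(M[1,1],M[0,1])))
    hsv=cv2.cvtColor(p,cv2.COLOR_RGB2HSV);H,S,V=[hsv[...,i].astype(int) for i in range(3)]
    h=np.zeros(S.shape,bool);h[228:258,240:274]=1
    c=max(blobs(h&(S>90)),key=lambda b:b[1]);P=onplane('wrist',c[0],zt,s)[0];print('hole',c[:2],P)
    a=np.arctan2(M[1,1],M[0,1]);Rz=np.array([[np.cos(a),-np.sin(a)],[np.sin(a),np.cos(a)]])
    print('centre from hole',P[:2]-Rz@[-.027,.027],'minus TCP',P[:2]-Rz@[-.027,.027]-s['eef_pos'][:2])
E
python3 - <<'E'
from h import *
s=pickle.load(open('w16.pkl','rb'));q=np.load('w16.npz');p,d=q['p'],q['d']
plate(p,s)
msr(p,s)
uv=np.array([[345,230],[385,300]]);print(atdepth('wrist',uv,d[uv[:,1],uv[:,0]],s))
for v in range(208,221):print(v,p[v,260:278].tolist()[::3])
cv2.imwrite('pics/w16z.png',cv2.resize(p[140:360,190:490,::-1],None,fx=2.6,fy=2.6,interpolation=cv2.INTER_CUBIC))
E
```

```text
tool yaw -3.471711656005561
hole (array([256.88782051, 242.5224359 ]), np.int32(312)) [0.47919569 0.19470804 0.10479715]
centre from hole [0.50451114 0.16612259] minus TCP [0.00079479 0.00128425]
box [[0.4486, 0.2316], [0.6012, 0.2224], [0.6113, 0.1021], [0.4305, 0.1129]] [np.float64(0.1201), np.float64(0.1528), np.float64(0.1208), np.float64(0.1811)]
brass [267.1 214.7] 60 [0.4799 0.1995 0.07  ]
brass [287.4 281.1] 574 [0.4877 0.1593 0.07  ]
brass [341.9 281.2] 556 [0.5194 0.1573 0.07  ]
red [455.5 170.3] 184 [0.5746 0.2199 0.088 ]
screw [316.  266.7] 11402 [0.5048 0.1665 0.068 ]
screw [418.4 263.2] 185 [0.564  0.1651 0.068 ]
screw [290.4 332.6] 19 [0.4865 0.1238 0.068 ]
screw [338.5 332.8] 20 [0.5161 0.1219 0.068 ]
[[0.51971364 0.19816285 0.10448228]
 [0.5377896  0.16193857 0.10470508]]
208 [[38, 84, 155], [39, 87, 155], [38, 84, 152], [32, 83, 151], [33, 83, 153], [34, 85, 152]]
209 [[35, 82, 152], [32, 80, 148], [55, 87, 146], [57, 87, 146], [33, 84, 152], [33, 84, 151]]
210 [[37, 85, 153], [44, 83, 151], [103, 101, 119], [103, 99, 114], [43, 83, 148], [35, 84, 154]]
211 [[38, 85
[... 303 characters left out ...]
, [161, 123, 58], [167, 125, 45], [162, 120, 40], [143, 110, 56], [40, 100, 186]]
215 [[72, 91, 139], [167, 125, 43], [172, 127, 41], [163, 121, 40], [148, 112, 48], [55, 131, 232]]
216 [[99, 101, 121], [174, 129, 42], [171, 128, 41], [163, 122, 41], [149, 110, 42], [56, 142, 240]]
217 [[128, 111, 106], [176, 132, 47], [172, 130, 46], [161, 118, 43], [143, 109, 50], [62, 145, 240]]
218 [[151, 136, 117], [177, 147, 90], [175, 144, 94], [164, 135, 91], [150, 129, 96], [96, 149, 231]]
219 [[169, 164, 159], [175, 166, 153], [173, 164, 156], [172, 163, 154], [169, 163, 157], [152, 168, 199]]
220 [[214, 216, 214], [215, 217, 216], [216, 218, 220], [213, 214, 215], [213, 214, 215], [210, 213, 213]]
```

View pics/w16z.png

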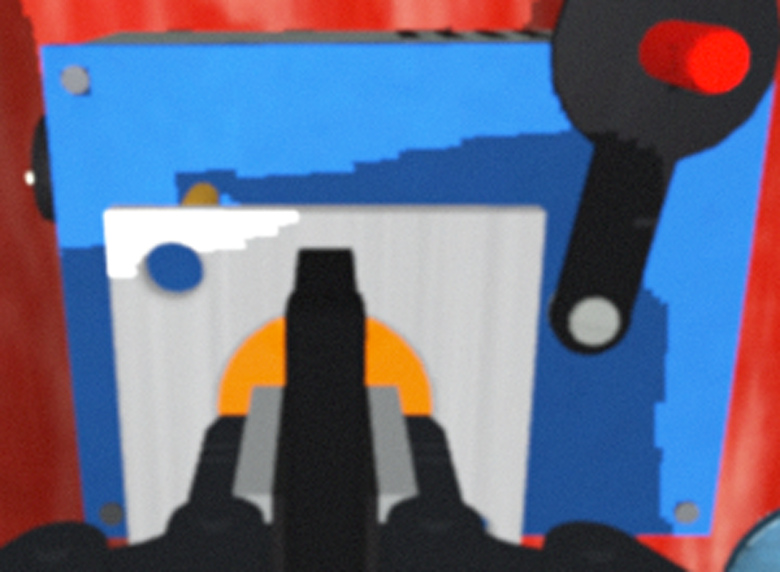

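>>> jog_arm(
  rows="1 -0.05 0.15 -0.5 0; 1 -0.05 0.15 -1 0; 1 -0.05 0.15 -1.5 0; 1 -0.05 0.15 -1.9 0; 1 -0.05 0.15 -1.9 0",
)

```text
time_s: 14.1
eef_pos: [0.5028, 0.1667, 0.0711]
tool_rot: [1.252, 1.181, -1.255]
contact_force: [-0.6, -0.4, -1.2]
width: 0.011
```

```bash
python3 - <<'E'
from h import *
s,p,d=grab('wrist','w17.png');np.savez('w17.npz',p=p,d=d);pickle.dump(s,open('w17.pkl','wb'));print(s['eef_pos'],s['width'],s['contact_force'])
plate(p,s);msr(p,s)
cv2.imwrite('pics/w17z.png',cv2.resize(p[180:360,190:430,::-1],None,fx=3.3,fy=3.3,interpolation=cv2.INTER_CUBIC))
s,p,d=grab('scene');cv2.imwrite('pics/s17.png',cv2.resize(p[200:310,240:350,::-1],None,fx=5.4,fy=5.4,interpolation=cv2.INTER_CUBIC))
print(r.state()['eef_pos'])
E
```

```text
[0.50278849 0.16674434 0.07109162] 0.010962319356600095 [-0.62820572 -0.3799409  -1.20609435]
tool yaw -3.432005452416356
hole (array([256.78737542, 242.60797342]), np.int32(301)) [0.47820656 0.19655173 0.08519162]
centre from hole [0.50354181 0.16798383] minus TCP [0.00075331 0.00123949]
box [[0.4233, 0.1282], [0.4501, 0.2397], [0.6022, 0.2192], [0.6052, 0.1011]] [np.float64(0.1839), np.float64(0.1147), np.float64(0.1535), np.float64(0.1182)]
brass [260.1 236.5] 21 [0.4773 0.1949 0.07  ]
brass [287.4 281.1] 572 [0.4889 0.1699 0.07  ]
brass [341.7 281.2] 562 [0.5172 0.1681 0.07  ]
red [474.6 179.3] 271 [0.5743 0.2202 0.088 ]
screw [315.9 266.8] 11455 [0.5042 0.1762 0.068 ]
screw [430.5 280.3] 224 [0.564 0.165 0.068]
screw [290.4 332.4] 18 [0.4878 0.138  0.068 ]
screw [338.5 332.9] 21 [0.5144 0.1362 0.068 ]
[0.50330853 0.1667837  0.07169528]
```

View pics/w17z.png

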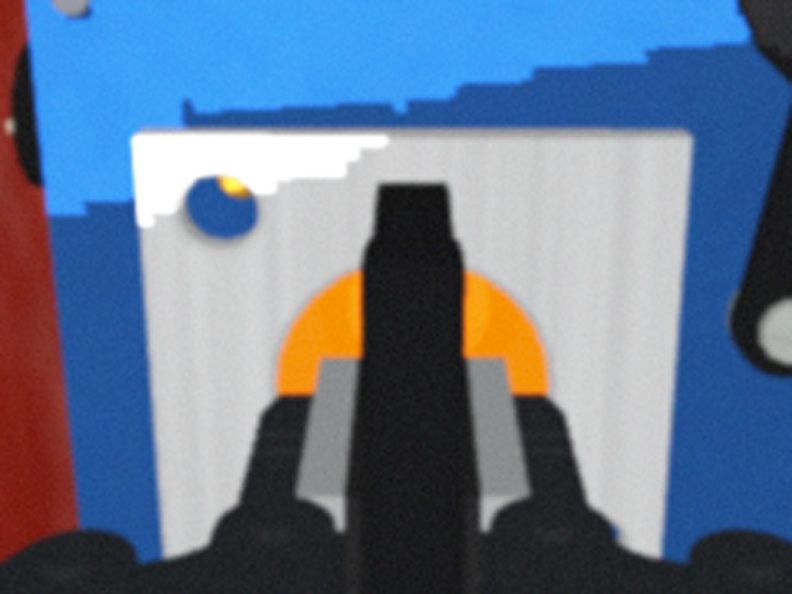

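View pics/s17.png

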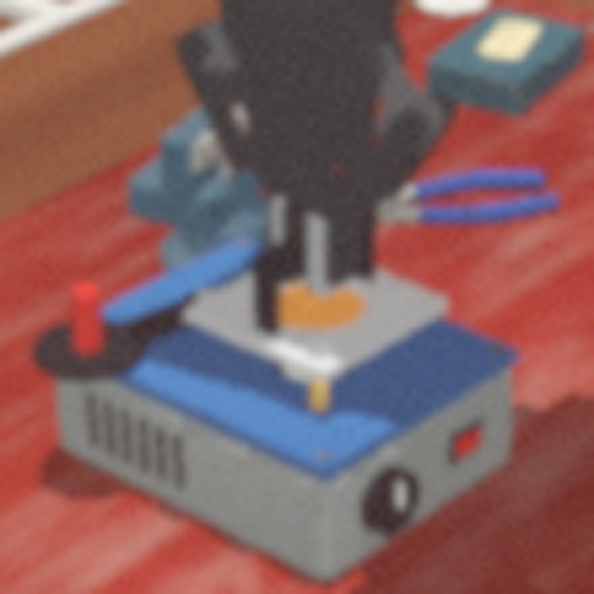

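```bash
python3 - <<'E'
from h import *
s=pickle.load(open('w17.pkl','rb'));p=np.load('w17.npz')['p']
print(onplane('wrist',[[261.5,239.7],[257,236],[266.4,236],[261.2,237.6]],.074,s))
cv2.imwrite('pics/w17y.png',cv2.resize(p[225:262,238:278,::-1],None,fx=15,fy=15,interpolation=cv2.INTER_NEAREST))
E
```

```text
[[0.47852008 0.19441252 0.074     ]
 [0.47652161 0.19642887 0.074     ]
 [0.4811087  0.19615872 0.074     ]
 [0.47848574 0.19549369 0.074     ]]
```

View pics/w17y.png

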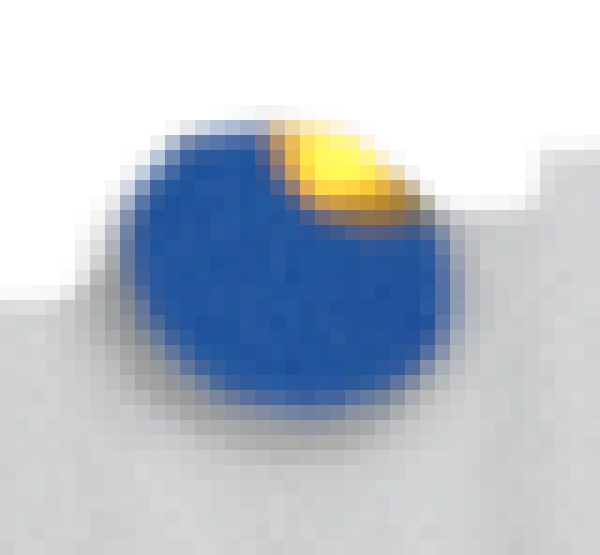

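>>> jog_arm(
  rows="1 0.05 -0.02 0 0; 1 0.05 -0.02 -0.2 0; 1 0.05 -0.02 -0.4 0; 1 0.05 -0.02 -0.6 0; 1 0.05 -0.02 -0.6 0",
)

```text
time_s: 14.7
eef_pos: [0.5036, 0.1665, 0.0656]
tool_rot: [1.253, 1.181, -1.254]
contact_force: [0.5, -0.2, -0.1]
width: 0.0114
```

```bash
python3 - <<'E'
from h import *
s,p,d=grab('wrist','w18.png');print(s['eef_pos'],s['width'],s['contact_force'])
plate(p,s)
cv2.imwrite('pics/w18y.png',cv2.resize(p[215:262,228:288,::-1],None,fx=12,fy=12,interpolation=cv2.INTER_NEAREST))
E
```

```text
[0.50363699 0.16653307 0.06560847] 0.011384791255603847 [ 0.49718089 -0.23022405 -0.1163727 ]
tool yaw -3.437718939899869
hole (array([256.79584775, 242.66782007]), np.int32(289)) [0.47904863 0.19631983 0.07970847]
centre from hole [0.50438103 0.1677494 ] minus TCP [0.00074404 0.00121633]
```

View pics/w18y.png

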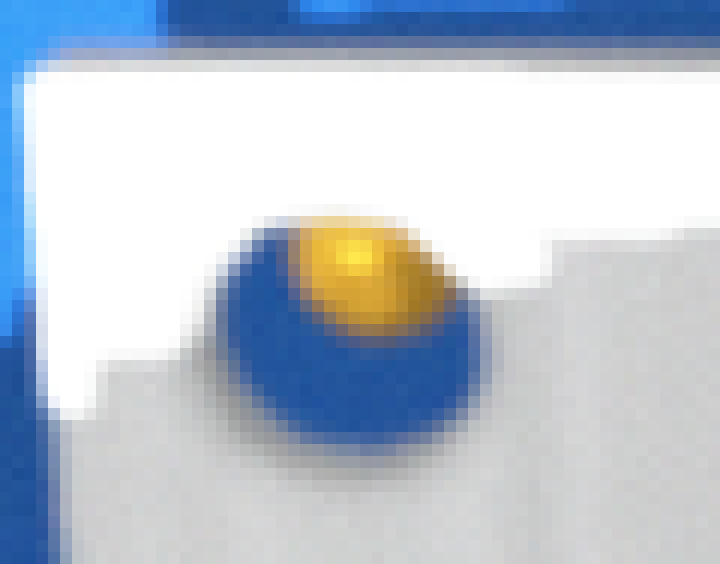

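```bash
python3 - <<'E'
from h import *
s=r.state();print(s['eef_pos'])
print(onplane('wrist',[[260,243.2],[252,238],[266.2,239.5]],.074,s),onplane('wrist',[[256.8,242.67]],.0797,s))
E
```

```text
[0.50372302 0.16657075 0.06572254]
[[0.4795091  0.19418331 0.074     ]
 [0.47600023 0.19698487 0.074     ]
 [0.48263855 0.19584564 0.074     ]] [[0.47910881 0.19631711 0.0797    ]]
```

>>> jog_arm(
  rows="1 0 0 -0.2 0; 1 0 0 -0.4 0; 1 0 0 -0.6 0; 1 0 0 -0.8 0; 1 0 0 -0.8 0",
)

```text
time_s: 15.25
eef_pos: [0.5036, 0.1665, 0.0576]
tool_rot: [1.253, 1.181, -1.254]
contact_force: [-0.4, 0.6, -1.2]
width: 0.0107
```

>>> jog_arm(
  rows="1 0 0 -0.1 0; 1 0 0 -0.2 0; 1 0 0 -0.3 0; 1 0 0 -0.35 0; 1 0 0 -0.35 0",
)

```text
time_s: 15.75
eef_pos: [0.5038, 0.1666, 0.0543]
tool_rot: [1.253, 1.18, -1.253]
contact_force: [-0.4, -0.3, -1.0]
width: 0.0113
```

```bash
python3 - <<'E'
from h import *
s,p,d=grab('wrist','w19.png');print(s['eef_pos'],s['width'],s['contact_force'])
plate(p,s)
cv2.imwrite('pics/w19y.png',cv2.resize(p[180:360,190:430,::-1],None,fx=3.3,fy=3.3,interpolation=cv2.INTER_CUBIC))
uv=np.array([[345,230],[385,300],[250,280]]);print(atdepth('wrist',uv,d[uv[:,1],uv[:,0]],s)[:,2])
s,p,d=grab('scene');cv2.imwrite('pics/s19.png',cv2.resize(p[200:310,240:350,::-1],None,fx=5.4,fy=5.4,interpolation=cv2.INTER_CUBIC))
E
```

```text
[0.50383516 0.16660835 0.05433594] 0.011281145074423665 [-0.41715882 -0.25183917 -1.0401976 ]
tool yaw -3.4351881181018977
hole (array([257.40384615, 242.47692308]), np.int32(260)) [0.47952854 0.19647072 0.06843594]
centre from hole [0.50486221 0.1679014 ] minus TCP [0.00102704 0.00129305]
[0.06940819 0.06746999 0.06848014]
```

View pics/w19y.png

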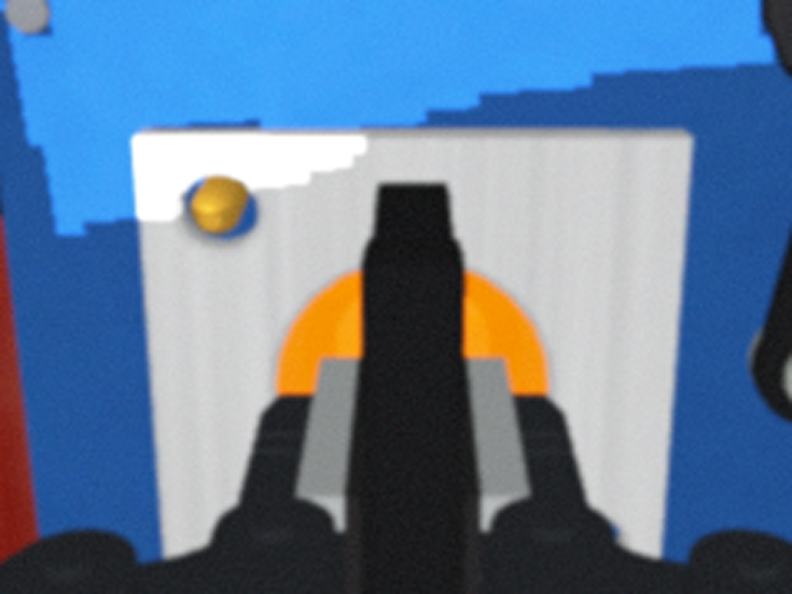

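View pics/s19.png

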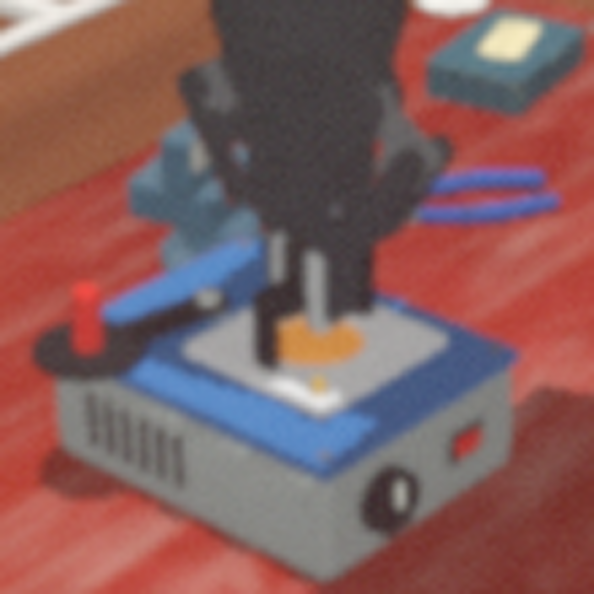

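>>> jog_arm(
  rows="1 0 0 -0.05 0; 1 0 0 -0.1 0; 1 0 0 -0.15 0; 1 0 0 -0.2 0; 1 0 0 -0.2 0",
)

```text
time_s: 16.35
eef_pos: [0.5038, 0.1666, 0.0523]
tool_rot: [1.253, 1.18, -1.253]
contact_force: [1.7, 0.1, -1.7]
width: 0.0109
```

>>> jog_arm(
  rows="1 0 0 -0.05 0; 1 0 0 -0.1 0; 1 0 0 -0.1 0",
)

```text
time_s: 16.65
eef_pos: [0.5039, 0.1666, 0.0514]
tool_rot: [1.253, 1.18, -1.253]
contact_force: [-0.6, -0.2, -1.2]
width: 0.0114
```

>>> jog_arm(
  rows="1 0 0 -0.03 0; 1 0 0 -0.07 0; 1 0 0 -0.07 0",
)

```text
time_s: 16.95
eef_pos: [0.5039, 0.1666, 0.0513]
tool_rot: [1.253, 1.18, -1.253]
contact_force: [-1.0, -0.1, 5.3]
width: 0.0112
```

>>> jog_arm(
  rows="1 0 0 -0.03 0; 1 0 0 -0.07 0; 1 0 0 -0.07 0",
)

```text
time_s: 17.25
eef_pos: [0.5039, 0.1666, 0.0513]
tool_rot: [1.253, 1.18, -1.253]
contact_force: [-1.6, 0.0, 10.9]
width: 0.0111
```

Contact is at z = 0.0513 m, the height predicted for a seated plate. I'll ease off and open.

>>> jog_arm(
  rows="1 0 0 0.1 0; 0.3 0 0 0.1 0; 0.2 0 0 0.1 0; 0.2 0 0 0.1 0; 0.2 0 0 0.1 0",
)

```text
time_s: 17.75
eef_pos: [0.5039, 0.1666, 0.0508]
tool_rot: [1.253, 1.18, -1.253]
contact_force: [0.2, 0.8, 0.7]
width: 0.0338
```

```bash
python3 - <<'E'
from h import *
s,p,d=grab('wrist','w20.png');print(s['eef_pos'],s['width'],s['contact_force'])
E
```

```text
[0.50387302 0.16657227 0.05079009] 0.03376024953582778 [0.15898799 0.77542958 0.7443245 ]
```

View pics/w20.png

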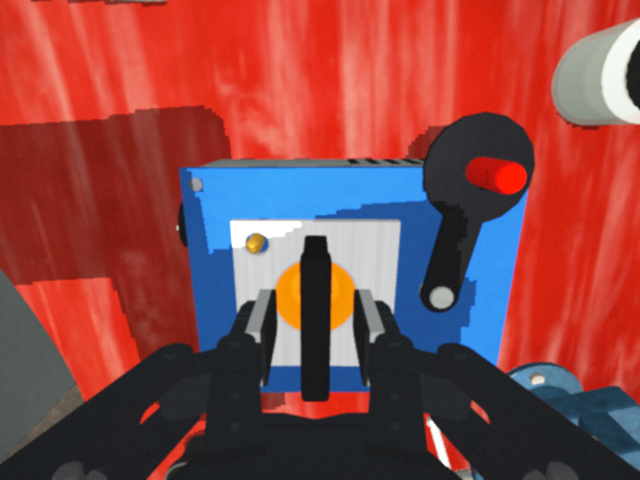

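Jaws are clear on both sides of the bar. I'll lift straight up.

>>> jog_arm(
  rows="0.2 0 0 1 0; 0.2 0 0 3 0; 0.2 0 0 6 0; 0.2 0 0 10 0; 0.2 -1 -3 12 0",
)

```text
time_s: 18.3
eef_pos: [0.4972, 0.1384, 0.1749]
tool_rot: [1.256, 1.177, -1.244]
contact_force: [0.4, -1.4, 0.9]
width: 0.0343
```

>>> jog_arm(
  rows="0.2 -1 -4 0 0; 0.2 -2 -8 0 0; 0.2 -3 -12 0 0; 0.2 -4 -16 0 0; 0.2 -4 -16 0 0",
)

```text
time_s: 18.8
eef_pos: [0.4534, -0.0273, 0.1718]
tool_rot: [1.257, 1.176, -1.258]
contact_force: [0.4, 0.0, 0.5]
width: 0.0345
```

```bash
python3 - <<'E'
from h import *
s,p,d=grab('top','t21.png');print(s['eef_pos'],s['contact_force'])
cv2.imwrite('pics/t21z.png',cv2.resize(p[150:330,160:400,::-1],None,fx=3.3,fy=3.3,interpolation=cv2.INTER_CUBIC))
uv=np.array([[270,255],[300,270],[272,270],[300,255]]);print(atdepth('top',uv,d[uv[:,1],uv[:,0]]).round(4))
hsv=cv2.cvtColor(p,cv2.COLOR_RGB2HSV);H,S,V=[hsv[...,i].astype(int) for i in range(3)]
m=np.zeros(V.shape,bool);m[232:290,255:315]=1;w=m&(S<60)&(V>120)
b=max(blobs(w),key=lambda b:b[1]);rc=cv2.minAreaRect(max(cv2.findContours(b[2].astype(np.uint8),0,2)[0],key=cv2.contourArea));P=onplane('top',cv2.boxPoints(rc),.065);print('plate',rc,P.mean(0),[np.linalg.norm(P[i]-P[i-1]).round(4) for i in range(4)])
m[:]=0;m[205:235,240:270]=1
for b in blobs(m&((H<6)|(H>174))&(S>180)&(V>100)):print(b[:2],onplane('top',b[0],.091))
s,p,d=grab('scene');cv2.imwrite('pics/s21.png',cv2.resize(p[180:310,150:450,::-1],None,fx=2.6,fy=2.6,interpolation=cv2.INTER_CUBIC))
s,p,d=grab('wrist','w21.png')
E
```

```text
[ 0.45341337 -0.02732161  0.17177692] [0.39840044 0.04621084 0.49908564]
[[0.5162 0.1954 0.0611]
 [0.4883 0.1407 0.0658]
 [0.4888 0.1917 0.062 ]
 [0.5157 0.1407 0.062 ]]
plate ((285.9206848144531, 261.3482666015625), (43.21940994262695, 43.10196304321289), 3.3664608001708984) [0.50434153 0.16614857 0.065     ] [np.float64(0.0782), np.float64(0.0783), np.float64(0.0787), np.float64(0.0783)]
(array([249.31468531, 208.66433566]), np.int32(143)) [[0.59706896 0.22899843 0.091     ]]
(array([254.07317073, 219.95121951]), np.int32(41)) [[0.57680527 0.22050142 0.091     ]]
```

View pics/t21z.png

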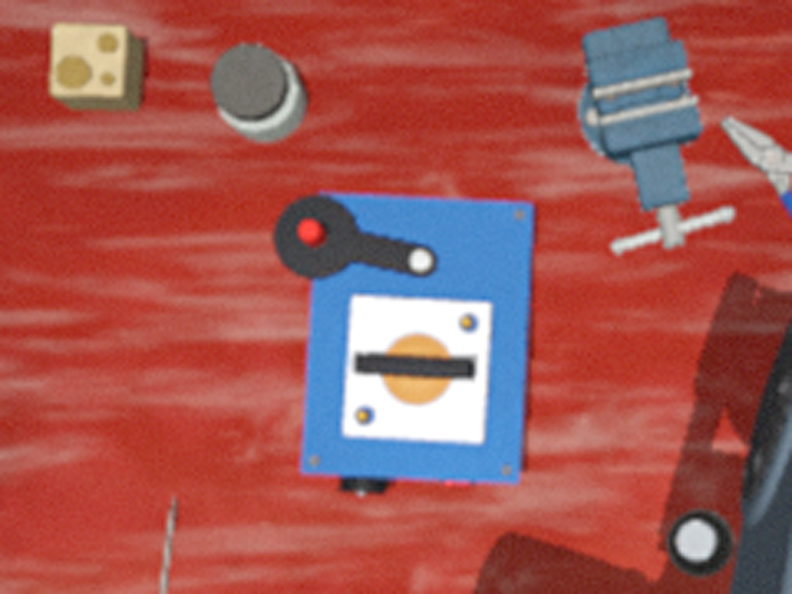

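View pics/s21.png

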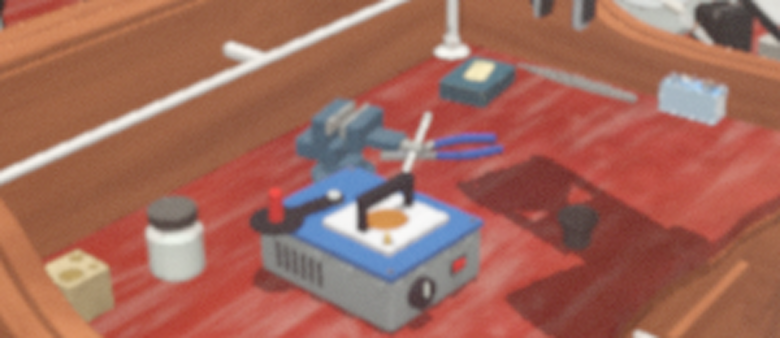

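View pics/w21.png

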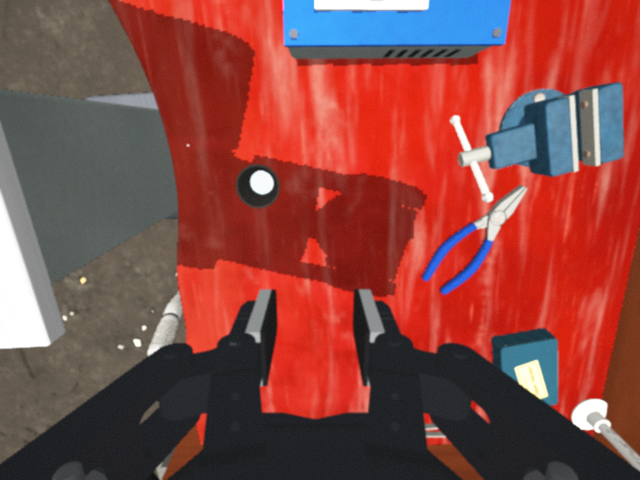

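```bash
python3 -c "
from cell import r
print(r.hand_in())"
```

```text
the job is handed in; nothing more can be done
None
```

The gem light is ready for amber viewing. The dust cover is at its stop, the amber filter is seated over the port, and the arm has let go and moved away. I handed the job in at about 19 s; no verdict is reported.

- **Dust cover:** I pushed it by the red stud until the force rose to about 14 N with no further travel. In the last top view it measures about 1.74 rad, against 1.75 at the stop.
- **Filter:** I gripped it by its bridge handle, turned it about 9° to match the light, and lowered it in small steps while checking the pin in the wrist view. It touched down at the expected height with about 5 N, rising to about 11 N on the next small step before I released.
- **Last checks:** Both brass pins show through the two holes. The plate centre measures (0.504, 0.166) m, against the port at (0.504, 0.167) m. The scene view shows the plate lying flat.
- **Other objects:** The jar, doming block, loupe and tin look unmoved in the final pictures. I compared these by eye, not by measurement.

**Disagreements:**
- **Fingertips:** In the images the shut fingertips sit about 25 mm behind the reported TCP, not 8 mm ahead as stated. My first pass therefore went over the stud without touching it. I measured the offset and used it for the rest of the job.
- **Depth readings:** Top-camera depth on the plate scattered between 61 and 66 mm, where 65 mm was expected. I relied on the touchdown height and the pictures instead.

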